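Lay out the bedside table for the next guest

TASK

Lay out the bedside table for the next guest: stand the copper clock in the middle of the round black mat and the blue carafe in the middle of the round blue mat, lay the white remote on the grey mat and the green glasses case on the green mat, each squarely within its outline, and cap the carafe with the upside-down tumbler, over its neck and down on the shoulder. Leave the candle where it stands, and let go of everything.

Things in the scene. Friction and masses are not known exactly. Their poses are not given: they have to be found in the camera images.
- clock: copper alarm clock standing upright, a drum 80 mm across and 36 mm deep with a black face, on two dark feet (42 mm deep, along x); 90 mm tall. Origin: middle of the underside, on the table; z up, drum axis and face along x (face to +x), so the flat sides to grip are at x = -18 and +18 mm. Drum centre 50 mm up. 0.16 to 0.29 kg.
- carafe: blue ceramic carafe with a white band and a cork stopper, standing upright: body 90 mm across up to a flat shoulder at 95 mm (shoulder 84 mm across), then a straight neck 34 mm across from 95 to 150 mm (cork flush on top). Origin: middle of the underside; z up. 0.37 to 0.65 kg.
- tumbler: white ceramic tumbler standing upside down (mouth down, closed end up, with a blue band near the mouth and a blue spot on top): 60 mm across, 68 mm tall, inside 54 mm across and 63 mm deep. It fits over the carafe's neck and rests with its mouth on the shoulder. Origin: middle of the mouth, underneath; z up. 0.10 to 0.19 kg.
- remote: white lamp remote with grey buttons, lying flat: 120 mm long (x) by 38 mm wide (y) by 18 mm tall. Origin: middle of the underside; z up. About 0.1 kg.
- case: dark green hard glasses case, closed, with a brass seam, lying flat: 130 mm long (x) by 54 mm wide (y) by 36 mm tall. Origin: middle of the underside; z up. About 0.12 kg.
- clock_mat: round black mat with a copper ring, 110 mm across, 4 mm thick, fixed; for the clock. Origin: middle of the underside, on the table; z up.
- carafe_mat: round blue mat with a white ring, 110 mm across, 4 mm thick, fixed; for the carafe. Origin: middle of the underside; z up.
- remote_mat: grey rectangular mat with a white outline of the remote, 145 mm (x) by 66 mm (y), 4 mm thick, fixed; for the remote. Origin: middle of the underside; z up; x along the outline's length.
- case_mat: green rectangular mat with a brass outline of the glasses case, 155 mm (x) by 82 mm (y), 4 mm thick, fixed; for the case. Origin: middle of the underside; z up; x along the outline's length.
- candle: candle in an amber glass jar, 68 mm across, 60 mm tall, loose among the mats; to be left alone. Origin: middle of the underside; z up. (Also between the mats: a marble dish and a metal tin, 68 mm across or less, at most 20 mm tall, both fixed. The other bedside equipment stands beyond x = 0.74 m, up to 130 mm tall, and a lamp behind the robot to its right.)
Things that resemble listed ones, but are neither listed nor needed, are in the scene too. Of the things shaped like the remote_mat, the grey one is meant. There is more than one size of the case_mat; the job needs the smaller.

How it is judged:
By the outcome, as a careful person would: the job done as asked, in the order asked, and still so for the second after the job is handed in, with the robot touching nothing.
It also fails if it takes over 136 s, if anything falls off the work surface, if the arm or the gripper's body presses on something with over 40 N, if the wrist force passes 120 N, or if a joint passes its speed limit or range.

ROBOT

A 6-joint arm with a two-finger parallel gripper is mounted at the origin on the work surface. World frame = base frame: x ahead of the robot, y to its left, z up, the work surface at z = 0. Lengths are in m, angles in rad, forces in N, time in s.
With the tool pointing down it reaches from about 0.3 to 0.875 m from the base axis. Payload 6.4 kg.
Tool frame: the origin (TCP) lies midway between the tips of the shut fingers; the grasp point (between the pads) lies 19 mm behind it; y points along the fingers, x is the direction in which the jaws open and shut, and the axes are right-handed (so a half turn about y gives the same grasp; the last joint's range is limited). The gripper opens to 85 mm and grips with 20 to 120 N. Pads are 22 mm wide; open, the fingers measure 114 mm over their backs; the gripper's body (76 mm by 85 mm) begins 54 mm behind the grasp point. The pads swing forward as they close: fully open they stand 13 mm farther back than shut.
Start: joints at [0.997, 0.181, 1.607, -0, 1.354, -0.206], TCP at [0.207, 0.537, 0.231] pointing down, gripper open.
Joint ranges: [-2.99, 2.99], [-0.89, 2.07], [0.3, 2.58], [-1.14, 4.28], [0, 2.63], [-3.12, 3.12]. Speed limits (rad/s): [2.57, 2.57, 3.01, 3.14, 3.14, 3.14].

INTERFACE

Orientations are given as a unit quaternion [w, x, y, z].
In Python, from bench import ctrl gives the robot as it stands.
- The arm moves only by the tool step_arm, never from a script. Its argument "commands" is a list of rows, each a list of 7 numbers: the turn, a rotation vector about the tool's x, y, z in units of 6 degrees (1.0 is 6 degrees), then the shift along the tool's x, y, z in units of 30 mm (1.0 is 30 mm), then the opening, from 0 (shut) to 1 (fully open). A call has 1 to 10 rows; each row shifts and turns the commanded pose from where the row before left it, along the tool's axes as they then stand; what a row does not reach is not made up. A row lasts 1/10 s, in which the tool goes at most 50 mm and 8.59 degrees, less where a joint would pass 70% of its speed; a pose out of reach is approached as far as the arm can. A call with a number of a shift or a turn outside -1 to 1 is refused whole. A call with a gripper value outside its range is refused whole. The fingers move at their own pace and stop on an object; the grip force is fixed at half the most. Time passes only in rows, so rows that do not move let the fingers close. It gives the time, the measured TCP pose, the force and the opening at its end, in the units of the state.
- ctrl.get_obs(): the state, without advancing time (a new reading comes with each control period).
- ctrl.camera(name): name is "side" or "top"; returns (picture, depth): 400x640x3 uint8, blue, green, red; 400x640 float32, m along the optical axis (not along the pixel's ray), 0 where there is no reading.
- ctrl.get_calibration(name): a dict with "intrinsics" (3x3 intrinsics, pixels), "R" (3x3) and "t" (3): a world point X has camera coordinates R X + t. Camera axes: x right, y down, z forward; pixel columns grow to the right and rows downward; lengths in m; the calibration is good to about 2 mm. A picture is of the moment at which its call begins. get_calibration takes no time and is no camera call.
- ctrl.hand_in(): hands the job in, once; it reports no verdict.
Trained networks look in the newest picture that a camera, given by its name, has taken for a name from the list of things; names that differ only in an ending like _2 or _b are one class to them, and where a whole thing is asked for, a point or a joint stands for the part that bears it (a point fixed in the world has none). Each returns a list of dicts, best first, with "p" (0 to 1); they miss things now and then, are a little off and sometimes report something else, mostly with a low value. They report only what shows in the picture. A call takes as long as a camera call. They do not tell look-alikes from the thing itself.
- ctrl.boxes_of(thing, camera): "point" ([x, y, z] in m, in the coordinates of the camera as it stood for that picture, good to about 4 mm: the middle of the surface that is visible of it).
- ctrl.silhouettes(thing, camera): "pixels" (400x640 bool, what is visible of it).
The state is a dict: "time_s": time; "q": joint angles; "dq": joint speeds; "joint_efforts": joint torques, N m; "eef_pos": TCP position; "eef_rot": TCP orientation; "wrist_force": force on the tool from outside, world axes, zero at the start; "torque": the same for the moment, N m; "opening": opening from 0.0 (shut) to 1.0 (fully open).
Only numpy, scipy, OpenCV 4.12 (cv2) and the standard library are available. Lean on these libraries where they do the work, as an engineer would, in place of code of your own. Each camera call takes 0.05 s, during which the arm holds its last target.

## Working session

There is one attempt and no reset: what is moved stays moved. The work goes in short steps, Python scripts to look and compute and a tool call to move; the robot and the scene stay as the last step left them, time stands still between calls to the robot, and variables do not carry over. Pictures are saved under pics/ and viewed, and the job is handed in when it is done.

Besides the shell and the picture viewer there is one more tool, called after "Emit:" as name([rows], argument=value, ...), one row to a line, values as JSON. step_arm: Moves the arm, as the interface text tells. Its arguments: {"type":"object","properties":{"commands":{"type":"array"}},"required":["commands"]}

```bash
ls -la; mkdir -p pics
python3 - <<'E'
from bench import ctrl
import cv2,numpy as np
o=ctrl.get_obs()
for k,v in o.items(): print(k,np.round(v,3))
for n in("side","top"):
    p,d=ctrl.camera(n); cv2.imwrite(f"pics/{n}0.png",p); np.save(f"pics/{n}0.npy",d)
    c=ctrl.get_calibration(n); print(n,c)
E
```

```text
total 12
drwxr-xr-x  3 agent agent 4096 Dec  7 01:38 .
drwxr-xr-x 23 root  root  4096 Dec  7 01:38 ..
drwxr-xr-x  2 agent agent 4096 Dec  7 01:38 pics
time_s 0.0
q [ 0.997  0.182  1.608 -0.     1.354 -0.206]
dq [ 0.001 -0.    -0.001 -0.001  0.    -0.   ]
joint_efforts [-1.0000e-03 -4.4488e+01 -3.5133e+01 -0.0000e+00  9.0000e-03  0.0000e+00]
eef_pos [0.206 0.536 0.23 ]
eef_rot [-0.583  0.583  0.4   -0.401]
wrist_force [-0.422  0.5   -0.86 ]
torque [ 0.005  0.016 -0.008]
opening 0.999
side {'intrinsics': array([[501.33564122,   0.        , 313.54192199],
       [  0.        , 501.33564122, 206.49175443],
       [  0.        ,   0.        ,   1.        ]]), 'R': array([[ 0.99500783, -0.09916337,  0.01122727],
       [-0.05633993, -0.65102009, -0.75696675],
       [ 0.08237255,  0.7525553 , -0.65335694]]), 't': array([-0.50616947,  0.05678923,  1.94380928])}
top {'intrinsics': array([[365.43647965,   0.        , 318.47471497],
       [  0.        , 365.43647965, 197.25625386],
       [  0.        ,   0.        ,   1.        ]]), 'R': array([[ 3.95273655e-02, -9.99218028e-01, -9.58641071e-04],
       [-9.76678628e-01, -3.84330847e-02, -2.11238625e-01],
       [ 2.11036599e-01,  9.28599058e-03, -9.77434051e-01]]), 't': array([-0.01697181,  0.51961849,  1.06512095])}
```

View pics/side0.png

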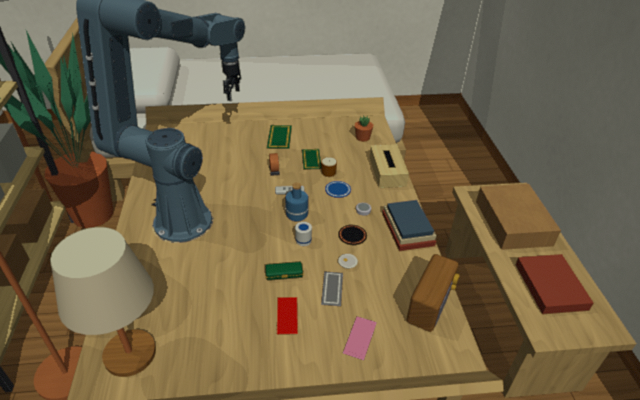

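View pics/top0.png

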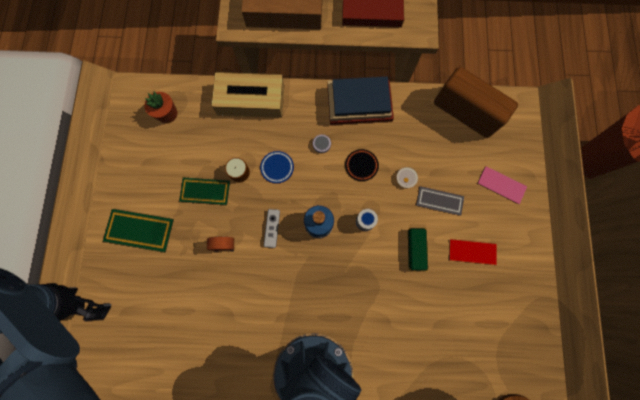

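```bash
cat > h.py <<'E'
from bench import ctrl
import cv2,numpy as np
def cal(n):
    c=ctrl.get_calibration(n); return c["intrinsics"],c["R"],c["t"]
def plane(n,uv,z):
    K,R,t=cal(n); uv=np.atleast_2d(uv).astype(float)
    r=np.c_[uv,np.ones(len(uv))]@np.linalg.inv(K).T@R   # world dirs
    C=-R.T@t
    s=(z-C[2])/r[:,2]
    return C+s[:,None]*r
def cloud(n,d,m):
    K,R,t=cal(n); v,u=np.nonzero(m&(d>0)); 
    P=(np.c_[u,v,np.ones(len(u))]@np.linalg.inv(K).T)*d[v,u][:,None]
    return (P-t)@R, np.c_[u,v]
def proj(n,X):
    K,R,t=cal(n); c=np.atleast_2d(X)@R.T+t; p=c@K.T; return p[:,:2]/p[:,2:]
E
python3 - <<'E'
from h import *
for n in("top","side"):
    p,d=ctrl.camera(n)
    for th in "clock carafe tumbler remote case clock_mat carafe_mat remote_mat case_mat candle".split():
        for s in ctrl.silhouettes(th,n)[:3]:
            m=s["pixels"]; 
            if m.sum()<5: continue
            X,uv=cloud(n,d,m); zt=np.percentile(X[:,2],95)
            h=X[:,2]>zt-0.012
            rect=cv2.minAreaRect((X[h][:,:2]*1000).astype(np.float32))
            print(n,th,round(s["p"],2),m.sum(),uv.mean(0).round(),"ztop",zt.round(4),"rect",np.round(rect[0],0),np.round(rect[1],0),round(rect[2],1),"mean",X[h].mean(0).round(3))
            np.save(f"pics/m_{n}_{th}_{int(uv.mean(0)[0])}.npy",m)
E
```

```text
top clock 0.63 388 [220. 244.] ztop 0.0921 rect [366. 290.] [35. 59.] 2.8 mean [0.367 0.291 0.087]
top clock 0.29 826 [417. 249.] ztop 0.0404 rect [ 377. -305.] [128.  55.] 1.0 mean [ 0.375 -0.304  0.037]
top carafe 0.6 779 [319. 222.] ztop 0.1521 rect [444.   0.] [34. 31.] 1.9 mean [0.444 0.    0.151]
top tumbler 0.58 844 [440. 201.] ztop 0.0098 rect [ 535. -388.] [146.  65.] 79.1 mean [ 0.535 -0.386  0.006]
top tumbler 0.57 401 [367. 220.] ztop 0.0725 rect [ 458. -146.] [58. 58.] 2.3 mean [ 0.457 -0.145  0.069]
top remote 0.74 480 [271. 228.] ztop 0.023 rect [425. 147.] [ 38. 120.] 87.2 mean [0.423 0.147 0.019]
top case 0.56 803 [417. 250.] ztop 0.0404 rect [ 377. -305.] [127.  55.] 1.0 mean [ 0.374 -0.304  0.037]
top case 0.24 428 [237. 170.] ztop 0.065 rect [600. 263.] [62. 62.] 86.6 mean [0.6   0.263 0.062]
top clock_mat 0.71 833 [361. 165.] ztop 0.0099 rect [ 643. -132.] [107. 106.] 34.3 mean [ 0.644 -0.132  0.006]
top clock_mat 0.39 839 [277. 167.] ztop 0.0093 rect [628. 143.] [105. 105.] 48.5 mean [0.627 0.142 0.006]
top carafe_mat 0.6 883 [277. 167.] ztop 0.0093 rect [628. 1
[... 2030 characters left out ...]
t [ 594. -585.] [151.  67.] 63.7 mean [ 0.593 -0.589  0.004]
side remote_mat 0.57 759 [287. 316.] ztop 0.0088 rect [ 375. -482.] [149.  65.] 87.4 mean [ 0.374 -0.485  0.004]
side case_mat 0.92 533 [279. 137.] ztop 0.0115 rect [399. 566.] [217. 106.] 82.7 mean [0.399 0.562 0.005]
side case_mat 0.54 363 [311. 159.] ztop 0.0094 rect [534. 371.] [162.  81.] 87.5 mean [0.533 0.369 0.004]
side case_mat 0.23 352 [303. 234.] ztop 0.0713 rect [ 454. -146.] [59. 60.] 21.9 mean [ 0.455 -0.15   0.067]
side candle 0.65 268 [328. 167.] ztop 0.0639 rect [601. 264.] [71. 63.] 58.5 mean [0.599 0.259 0.059]
side candle 0.48 401 [311. 159.] ztop 0.0096 rect [535. 358.] [190.  86.] 85.3 mean [0.534 0.365 0.005]
```

Run:
```python
from h import *
p=cv2.imread("pics/top0.png")
c=p[130:280,100:300]; c=cv2.resize(c,None,fx=4,fy=4,interpolation=cv2.INTER_CUBIC); cv2.imwrite("pics/c1.png",c)
c=p[130:280,300:500]; c=cv2.resize(c,None,fx=4,fy=4,interpolation=cv2.INTER_CUBIC); cv2.imwrite("pics/c2.png",c)
```

```text
(no output)
```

View pics/c1.png

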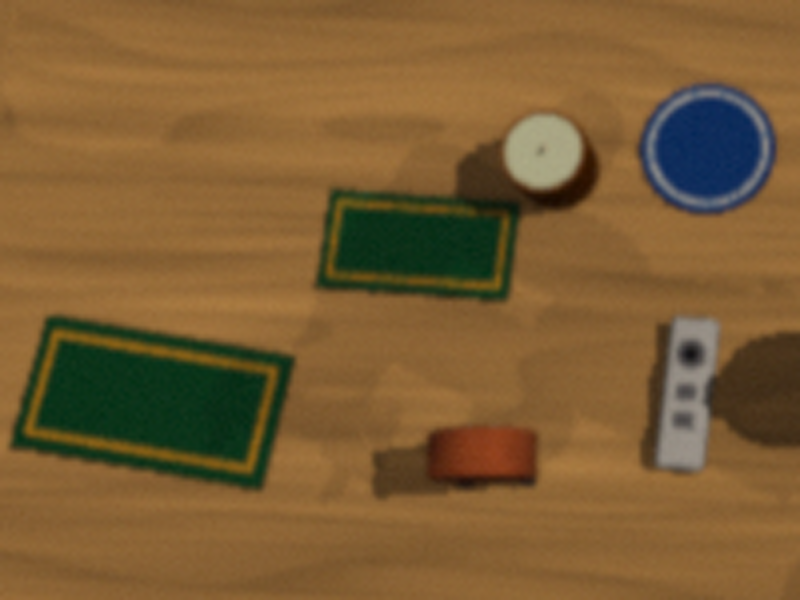

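View pics/c2.png

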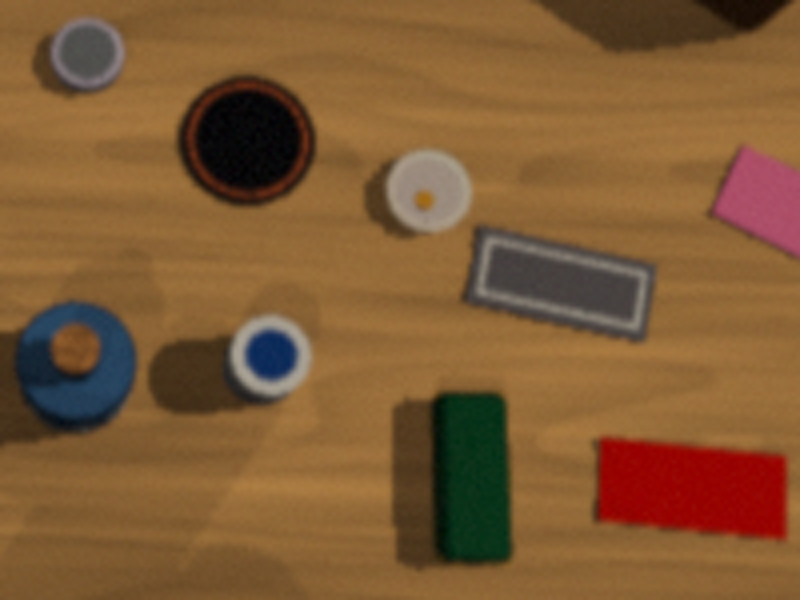

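```bash
cat >> h.py <<'E'
from scipy.spatial.transform import Rotation as Ro
def pose():
    o=ctrl.get_obs(); q=o["eef_rot"]; return np.array(o["eef_pos"]),Ro.from_quat([q[1],q[2],q[3],q[0]]).as_matrix(),o
def go(x,y,z,yaw):
    """target TCP mm, jaw yaw deg (mod 180). prints turn (tool axes, units) and shift after turn"""
    p,R,o=pose()
    print("pos",(p*1000).round(1),"jaw yaw %.1f"%np.degrees(np.arctan2(R[1,0],R[0,0])),"q",np.round(o["q"],2),"open %.2f"%o["opening"],"t",round(o["time_s"],2),"F",np.round(o["wrist_force"],1))
    for s in (0,180):
        a=np.radians(yaw+s); xx=np.array([np.cos(a),np.sin(a),0]); yy=np.array([0,0,-1.]); zz=np.cross(xx,yy)
        T=np.c_[xx,yy,zz]; rv=Ro.from_matrix(R.T@T).as_rotvec()
        D=(np.array([x,y,z])/1000-p)
        print("turn",np.degrees(rv).round(1),"units",(np.degrees(rv)/6).round(2),"then shift units",(T.T@D/.03).round(2), "| shift now",(R.T@D/.03).round(2))
E
python3 -c "
from h import *
p,R,o=pose(); print(R.round(3))
go(365,288.5,120,2.8)"
```

```text
[[ 0.36  -0.    -0.933]
 [ 0.933 -0.     0.36 ]
 [-0.    -1.     0.   ]]
pos [206.7 536.6 231.3] jaw yaw 68.9 q [ 1.    0.18  1.61 -0.    1.35 -0.21] open 1.00 t 1.2 F [-0.7  0.8  0.3]
turn [ 0.  66.1 -0. ] units [ 0.   11.02 -0.  ] then shift units [ 4.87  3.71 -8.52] | shift now [-5.82  3.71 -7.9 ]
turn [  -0.  -113.9   -0. ] units [ -0.   -18.98  -0.  ] then shift units [-4.87  3.71  8.52] | shift now [-5.82  3.71 -7.9 ]
```

Emit:
step_arm([
  [0,0,0,-0.7,0,-1,1],
  [0,0,0,-0.7,0,-1,1],
  [0,0,0,-0.7,0,-1,1],
  [0,0,0,-0.7,0,-1,1],
  [0,0,0,-0.75,0,-1,1],
  [0,0,0,-0.75,0,-1,1],
  [0,0,0,-0.75,0,-1,1],
  [0,0,0,-0.75,0,-0.9,1],
  [0,1,0,0,0,0,1],
  [0,1,0,0,0,0,1],
])

```text
time_s: 2.2
eef_pos: [0.3661, 0.2879, 0.2315]
eef_rot: [-0.623, 0.623, 0.335, -0.335]
wrist_force: [-0.2, -0.0, 0.2]
opening: 0.999
```

Emit:
step_arm([
  [0,1,0,0,0.4,0,1],
  [0,1,0,0,0.4,0,1],
  [0,1,0,0,0.4,0,1],
  [0,1,0,0,0.4,0,1],
  [0,1,0,0,0.4,0,1],
  [0,1,0,0,0.4,0,1],
  [0,1,0,0,0.4,0,1],
  [0,1,0,0,0.4,0,1],
  [0,1,0,0,0.4,0,1],
  [0,0,0,0,0.1,0,1],
])

```text
time_s: 3.2
eef_pos: [0.3645, 0.2886, 0.1191]
eef_rot: [-0.707, 0.707, 0.017, -0.018]
wrist_force: [0.3, -0.2, 0.4]
opening: 0.997
```

```bash
python3 -c "
from h import *
for n in ('top','side'):
    p,d=ctrl.camera(n); cv2.imwrite(f'pics/{n}1.png',cv2.resize(p[130:290,160:360],None,fx=3,fy=3))
go(365,288.5,36,2.8)"
```

```text
pos [365.  288.9 120. ] jaw yaw 3.1 q [ 0.41  0.07  1.97 -0.    1.1   0.36] open 1.00 t 3.3 F [ 0.1 -0.6 -0.1]
turn [ 0.   0.3 -0.1] units [ 0.    0.05 -0.01] then shift units [-0.    2.8  -0.01] | shift now [ 0.    2.8  -0.01]
turn [-1.000e-01 -1.797e+02 -0.000e+00] units [-1.000e-02 -2.995e+01 -1.000e-02] then shift units [0.   2.8  0.01] | shift now [ 0.    2.8  -0.01]
```

View pics/side1.png

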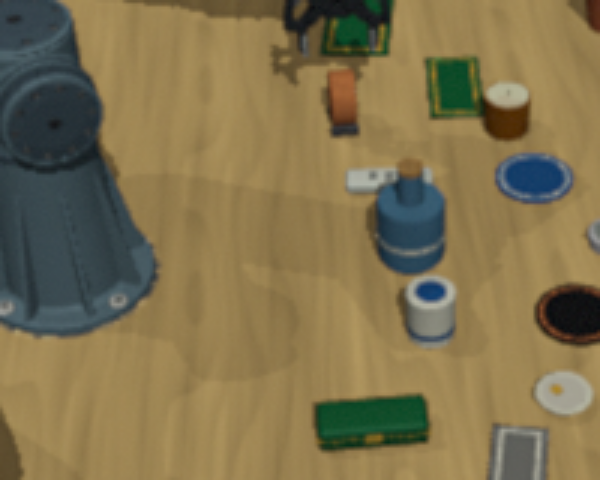

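View pics/top1.png

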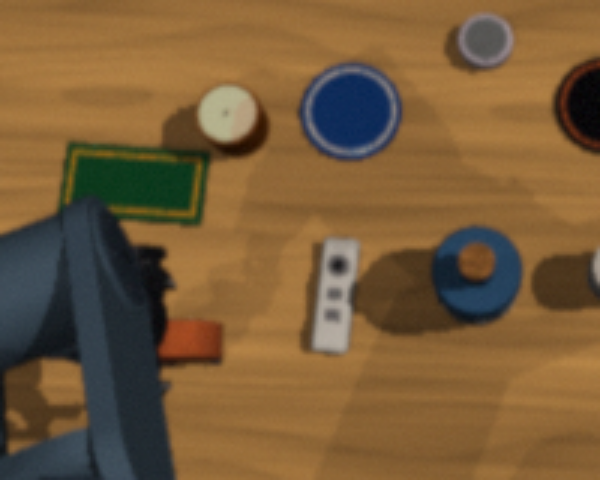

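```bash
python3 -c "
from h import *
X=[[.365,.289,.12],[.365,.289,.09],[.365,.289,0.05]]
for n in ('top','side'): 
    u=proj(n,X); print(n,u.round(1),((u-[160,130])*3).round())
p=cv2.imread('pics/side1.png')
cv2.imwrite('pics/z.png',cv2.resize(p[0:150,240:440],None,fx=4,fy=4))
"
```

```text
top [[214.8 242.3]
 [217.7 243.2]
 [221.3 244.4]] [[164. 337.]
 [173. 340.]
 [184. 343.]]
side [[273.1 148.9]
 [273.4 154.8]
 [273.8 162.4]] [[339.  57.]
 [340.  74.]
 [341.  97.]]
```

View pics/z.png

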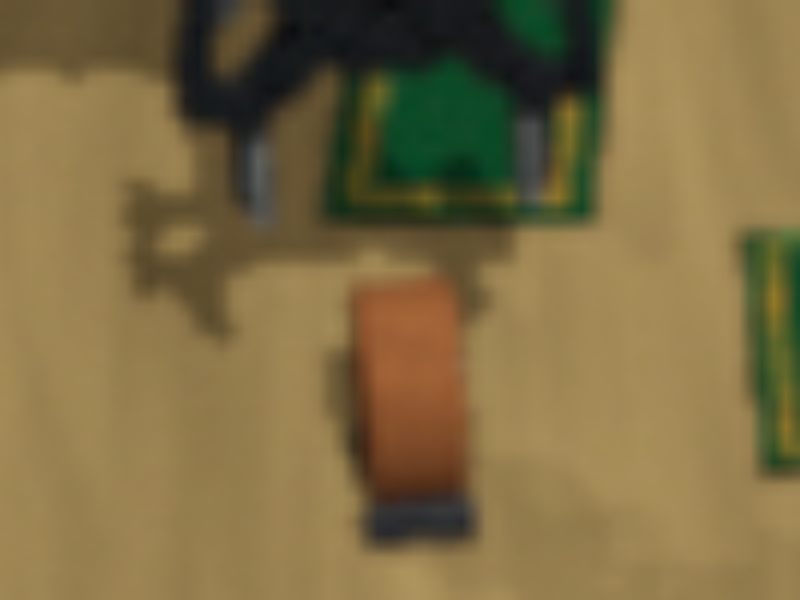

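Emit:
step_arm([
  [0,0,0,0,1,0,1],
  [0,0,0,0,1,0,1],
  [0,0,0,0,0.8,0,1],
  [0,0,0,0,0,0,0],
  [0,0,0,0,0,0,0],
  [0,0,0,0,0,0,0],
  [0,0,0,0,0,0,0],
  [0,0,0,0,0,0,0],
  [0,0,0,0,0,0,0],
])

```text
time_s: 4.2
eef_pos: [0.3668, 0.2897, 0.0382]
eef_rot: [0.707, -0.706, -0.019, 0.017]
wrist_force: [0.1, 0.2, 6.8]
opening: 0.412
```

Emit:
step_arm([
  [0,0,0,0,-0.5,0,0],
  [0,0,0,0,-1,0,0],
  [0,0,0,0,-1,0,0],
  [0,0,0,0,-1,0,0],
  [0,0,0,0,-1,0,0],
  [0,0,0,0,-1,0,0],
  [0,0,0,0,-0.5,0,0],
])

```text
time_s: 4.9
eef_pos: [0.3664, 0.2895, 0.2199]
eef_rot: [0.708, -0.706, -0.02, 0.017]
wrist_force: [0.7, 0.2, -2.0]
opening: 0.418
```

```bash
python3 -c "
from h import *
for n in ('side',):
    p,d=ctrl.camera(n); cv2.imwrite(f'pics/{n}2.png',cv2.resize(p[60:210,200:400],None,fx=3,fy=3))
go(643,-131.5,216,2.8)"
```

```text
pos [367.3 290.  221.5] jaw yaw 3.0 q [ 0.41 -0.06  1.88 -0.    1.31  0.36] open 0.41 t 4.95 F [1.2 1.6 0.7]
turn [-0.2  0.2  0.4] units [-0.03  0.03  0.07] then shift units [  8.49   0.18 -14.48] | shift now [  8.45   0.21 -14.51]
turn [   0.7 -179.8    0.2] units [  0.11 -29.97   0.04] then shift units [-8.49  0.18 14.48] | shift now [  8.45   0.21 -14.51]
```

View pics/side2.png

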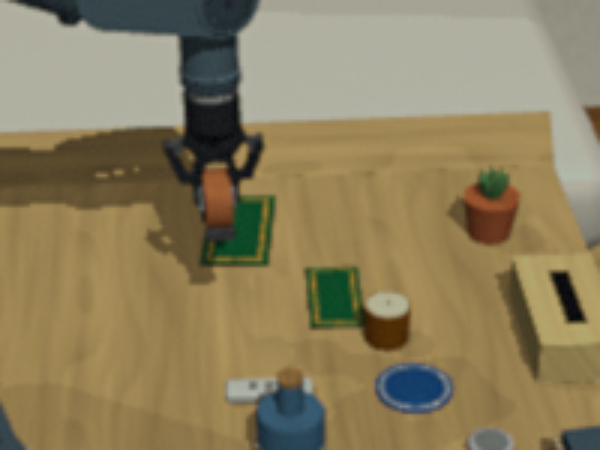

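Emit:
step_arm([
  [0,0,0,0.3,0,-0.5,0],
  [0,0,0,0.58,0,-1,0],
  [0,0,0,0.58,0,-1,0],
  [0,0,0,0.58,0,-1,0],
  [0,0,0,0.58,0,-1,0],
  [0,0,0,0.58,0,-1,0],
  [0,0,0,0.58,0,-1,0],
  [0,0,0,0.58,0,-1,0],
  [0,0,0,0.58,0,-1,0],
  [0,0,0,0.58,0,-1,0],
])

```text
time_s: 5.95
eef_pos: [0.5455, 0.0116, 0.2158]
eef_rot: [0.707, -0.707, -0.018, 0.018]
wrist_force: [0.2, -0.2, -1.5]
opening: 0.414
```

Emit:
step_arm([
  [0,0,0,0.58,0,-1,0],
  [0,0,0,0.58,0,-1,0],
  [0,0,0,0.58,0,-1,0],
  [0,0,0,0.58,0,-1,0],
  [0,0,0,0.58,0,-0.9,0],
  [0,0,0,0,0,0,0],
])

```text
time_s: 6.55
eef_pos: [0.6407, -0.1333, 0.2153]
eef_rot: [-0.706, 0.707, 0.017, -0.017]
wrist_force: [0.4, 0.5, -1.9]
opening: 0.414
```

```bash
python3 -c "
from h import *
go(643,-131.5,43,2.8)"
```

```text
pos [ 640.7 -133.3  215.3] jaw yaw 2.7 q [-0.39  0.37  1.41 -0.    1.37 -0.43] open 0.41 t 6.55 F [ 0.4  0.5 -1.9]
turn [ 0.1 -0.1  0. ] units [ 0.01 -0.01  0.  ] then shift units [0.08 5.74 0.05] | shift now [0.08 5.74 0.06]
turn [-0.000e+00  1.799e+02  1.000e-01] units [-0.000e+00  2.999e+01  2.000e-02] then shift units [-0.08  5.74 -0.05] | shift now [0.08 5.74 0.06]
```

Emit:
step_arm([
  [0,0,0,0.08,1,0.06,0],
  [0,0,0,0,1,0,0],
  [0,0,0,0,1,0,0],
  [0,0,0,0,1,0,0],
  [0,0,0,0,1,0,0],
  [0,0,0,0,0.5,0,0],
  [0,0,0,0,0.1,0,0],
  [0,0,0,0,0,0,0],
])

```text
time_s: 7.35
eef_pos: [0.642, -0.1275, 0.0486]
eef_rot: [0.707, -0.707, -0.018, 0.018]
wrist_force: [0.8, 0.5, -1.1]
opening: 0.412
```

```bash
python3 -c "
from h import *
p,d=ctrl.camera('side'); cv2.imwrite(f'pics/side3.png',cv2.resize(p[150:290,260:460],None,fx=4,fy=4))
go(643,-131.5,43,2.8)"
```

```text
pos [ 642.9 -127.8   49.7] jaw yaw 2.9 q [-0.38  0.55  1.51  0.    1.08 -0.43] open 0.41 t 7.4 F [ 1.  -0.8 -2.4]
turn [0.  0.1 0.1] units [0.01 0.02 0.02] then shift units [-0.    0.22 -0.12] | shift now [-0.    0.22 -0.12]
turn [ 2.000e-01 -1.799e+02 -1.000e-01] units [ 3.000e-02 -2.998e+01 -1.000e-02] then shift units [0.   0.22 0.12] | shift now [-0.    0.22 -0.12]
```

View pics/side3.png

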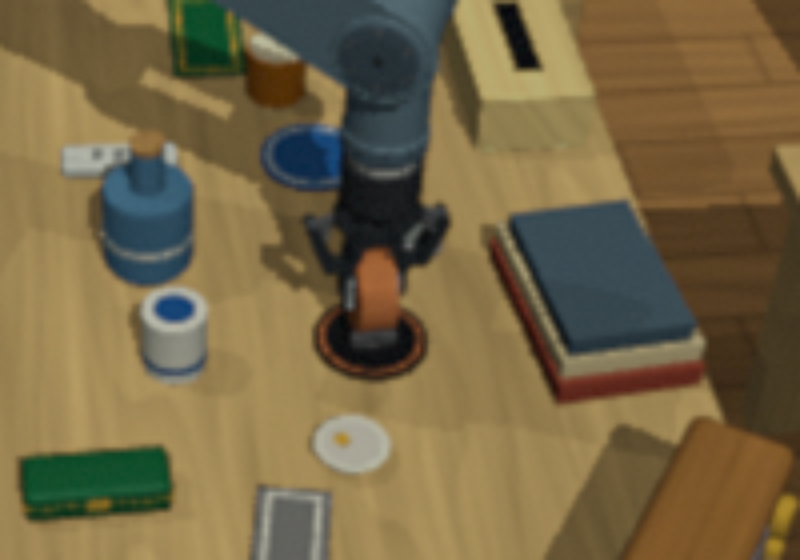

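Emit:
step_arm([
  [0,0,0,0,0.15,-0.12,0],
  [0,0,0,0,0.07,0,0],
  [0,0,0,0,0,0,0],
])

```text
time_s: 7.7
eef_pos: [0.6426, -0.1317, 0.0423]
eef_rot: [-0.707, 0.707, 0.018, -0.017]
wrist_force: [0.5, -0.8, -1.9]
opening: 0.417
```

```bash
python3 -c "
from h import *
go(643,-131.5,43,2.8)"
```

```text
pos [ 642.6 -131.7   42.3] jaw yaw 2.9 q [-0.38  0.57  1.51 -0.    1.07 -0.43] open 0.42 t 7.7 F [ 0.5 -0.8 -1.9]
turn [0.  0.1 0.1] units [0.01 0.02 0.01] then shift units [ 0.01 -0.02  0.01] | shift now [ 0.01 -0.02  0.01]
turn [ 1.000e-01 -1.799e+02 -1.000e-01] units [ 2.000e-02 -2.998e+01 -1.000e-02] then shift units [-0.01 -0.02 -0.01] | shift now [ 0.01 -0.02  0.01]
```

Emit:
step_arm([
  [0,0,0,0,0.05,0,0],
  [0,0,0,0,0.03,0,0],
  [0,0,0,0,0,0,0],
])

```text
time_s: 8.0
eef_pos: [0.6427, -0.1318, 0.0422]
eef_rot: [-0.707, 0.707, 0.018, -0.018]
wrist_force: [-7.1, -0.6, 14.3]
opening: 0.412
```

Contact. Release and lift.

Emit:
step_arm([
  [0,0,0,0,-0.03,0,0.7],
  [0,0,0,0,0,0,1],
  [0,0,0,0,0,0,1],
  [0,0,0,0,0,0,1],
  [0,0,0,0,0,0,1],
  [0,0,0,0,-0.8,0,1],
  [0,0,0,0,-1,0,1],
  [0,0,0,0,-1,0,1],
  [0,0,0,0,-1,0,1],
  [0,0,0,0,-1,0,1],
])

```text
time_s: 9.0
eef_pos: [0.642, -0.1311, 0.1852]
eef_rot: [0.707, -0.707, -0.018, 0.018]
wrist_force: [0.0, -0.8, -0.6]
opening: 1.001
```

```bash
python3 -c "
from h import *
go(442,-3,180,2.8)"
```

```text
pos [ 642.  -131.1  185.2] jaw yaw 2.9 q [-0.38  0.4   1.43 -0.    1.31 -0.43] open 1.00 t 9.0 F [ 0.  -0.8 -0.6]
turn [-0.   0.1 -0. ] units [-0.    0.02 -0.  ] then shift units [-6.45  0.17  4.59] | shift now [-6.44  0.18  4.61]
turn [  -0.  -179.9    0. ] units [ -0.   -29.98   0.  ] then shift units [ 6.45  0.17 -4.59] | shift now [-6.44  0.18  4.61]
```

Emit:
step_arm([
  [0,0,0,-0.92,0,0.66,1],
  [0,0,0,-0.92,0,0.66,1],
  [0,0,0,-0.92,0,0.66,1],
  [0,0,0,-0.92,0,0.66,1],
  [0,0,0,-0.92,0,0.66,1],
  [0,0,0,-0.92,0,0.66,1],
  [0,0,0,-0.92,0,0.65,1],
  [0,0,0,0,0,0,1],
])

```text
time_s: 9.8
eef_pos: [0.4389, -0.0008, 0.1835]
eef_rot: [0.707, -0.706, -0.018, 0.02]
wrist_force: [-0.2, 0.7, 0.3]
opening: 1.0
```

```bash
python3 -c "
from h import *
go(442,-3,111,2.8)
for n in ('top','side'):
    p,d=ctrl.camera(n); u,v=proj(n,[[.442,-.003,.15]])[0].astype(int); cv2.imwrite(f'pics/{n}4.png',cv2.resize(p[v-70:v+70,u-70:u+130],None,fx=4,fy=4))
    for th in ('clock','clock_mat'):
        for s in ctrl.silhouettes(th,n)[:2]:
            m=s['pixels']
            X,uv=cloud(n,d,m); zt=np.percentile(X[:,2],95)
            h=X[:,2]>zt-0.012
            rect=cv2.minAreaRect((X[h][:,:2]*1000).astype(np.float32))
            print(n,th,round(s['p'],2),uv.mean(0).round(),zt.round(4),np.round(rect[0],0),np.round(rect[1],0),round(rect[2],1))
"
```

```text
pos [438.9  -0.8 183.5] jaw yaw 3.0 q [-0.27 -0.08  1.98  0.    1.24 -0.33] open 1.00 t 9.8 F [-0.2  0.7  0.3]
turn [-0.1  0.2 -0.1] units [-0.01  0.04 -0.02] then shift units [ 0.1   2.42 -0.08] | shift now [ 0.11  2.41 -0.08]
turn [-2.000e-01 -1.798e+02  1.000e-01] units [-4.000e-02 -2.996e+01  2.000e-02] then shift units [-0.1   2.42  0.08] | shift now [ 0.11  2.41 -0.08]
top clock 0.6 [362. 161.] 0.0964 [ 641. -129.] [36. 58.] 0.0
top clock_mat 0.61 [361. 169.] 0.0094 [ 643. -129.] [107.  85.] 54.0
side clock_mat 0.85 [352. 237.] 0.0092 [ 640. -146.] [91. 99.] 81.4
```

View pics/side4.png

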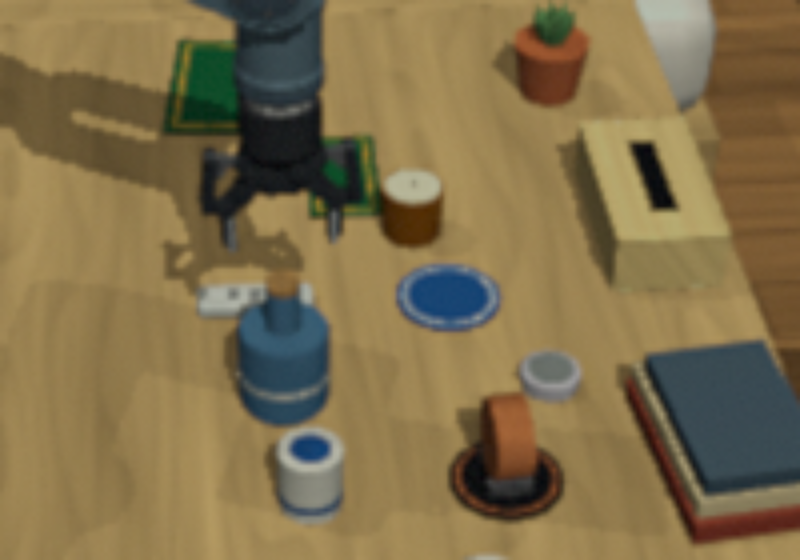

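View pics/top4.png

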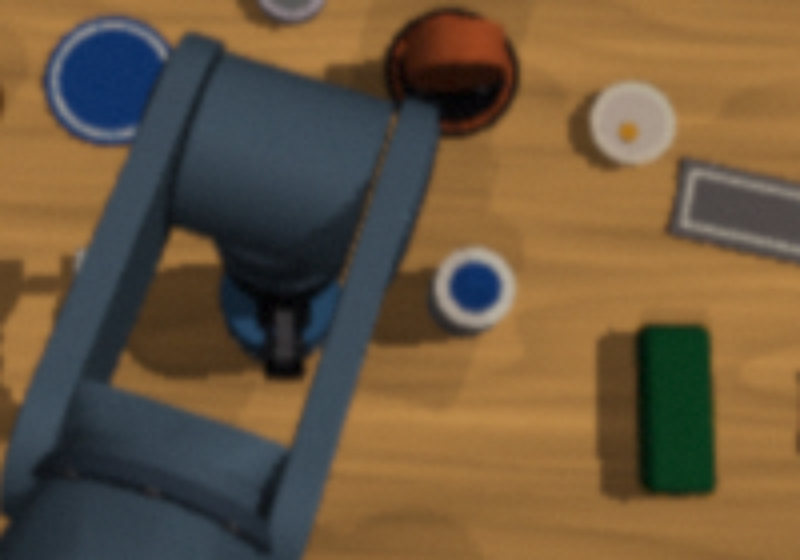

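Emit:
step_arm([
  [0,0,0,0.1,0,-0.07,1],
  [0,0,0,0,1,0,1],
  [0,0,0,0,1,0,1],
  [0,0,0,0,0.4,0,1],
  [0,0,0,0,0,0,0],
  [0,0,0,0,0,0,0],
  [0,0,0,0,0,0,0],
  [0,0,0,0,0,0,0],
  [0,0,0,0,0,0,0],
  [0,0,0,0,0,0,0],
])

```text
time_s: 11.1
eef_pos: [0.4457, -0.0052, 0.1136]
eef_rot: [-0.707, 0.707, 0.019, -0.018]
wrist_force: [-3.1, -0.6, 5.6]
opening: 0.378
```

Emit:
step_arm([
  [0,0,0,0,-0.3,0,0],
  [0,0,0,0,-0.7,0,0],
  [0,0,0,0,-1,0,0],
  [0,0,0,0,-1,0,0],
  [0,0,0,0,0,0,0],
])

```text
time_s: 11.6
eef_pos: [0.448, -0.0055, 0.2066]
eef_rot: [-0.706, 0.708, 0.021, -0.015]
wrist_force: [0.5, -0.0, -6.1]
opening: 0.382
```

```bash
python3 -c "
from h import *
go(628,144,200,2.8)
for n in ('side',):
    p,d=ctrl.camera(n); u,v=proj(n,[[.442,-.003,.15]])[0].astype(int); cv2.imwrite(f'pics/{n}5.png',cv2.resize(p[v-70:v+70,u-70:u+130],None,fx=4,fy=4))
"
```

```text
pos [448.   -5.5 206.6] jaw yaw 2.9 q [-0.28 -0.09  1.95  0.    1.28 -0.33] open 0.38 t 11.6 F [ 0.5 -0.  -6.1]
turn [0.2 0.1 0.5] units [0.03 0.02 0.08] then shift units [6.24 0.22 4.69] | shift now [6.25 0.26 4.67]
turn [   0.7 -179.9   -0.2] units [  0.12 -29.98  -0.04] then shift units [-6.24  0.22 -4.69] | shift now [6.25 0.26 4.67]
```

View pics/side5.png

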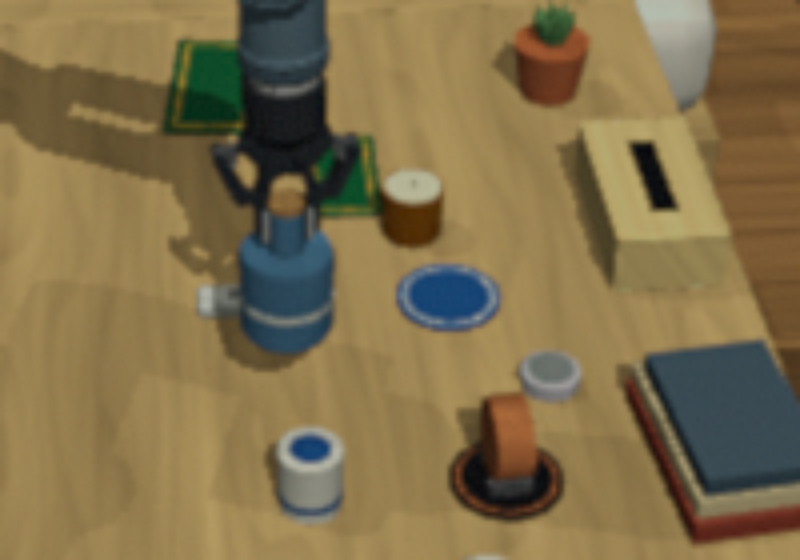

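Emit:
step_arm([
  [0,0,0,0.4,0,0.3,0],
  [0,0,0,0.83,0,0.62,0],
  [0,0,0,0.83,0,0.62,0],
  [0,0,0,0.83,0,0.62,0],
  [0,0,0,0.83,0,0.62,0],
  [0,0,0,0.83,0,0.62,0],
  [0,0,0,0.83,0,0.62,0],
  [0,0,0,0.83,0,0.62,0],
  [0,0,0,0,0,0,0],
])

```text
time_s: 12.55
eef_pos: [0.6253, 0.1467, 0.1985]
eef_rot: [0.707, -0.706, -0.018, 0.02]
wrist_force: [0.5, 0.4, -6.3]
opening: 0.386
```

```bash
python3 -c "
from h import *
go(628,144,130,2.8)
for n in ('side','top'):
    p,d=ctrl.camera(n); u,v=proj(n,[[.628,.144,.1]])[0].astype(int); cv2.imwrite(f'pics/{n}6.png',cv2.resize(p[v-70:v+70,u-100:u+100],None,fx=4,fy=4))
    for th in ('carafe',):
        for s in ctrl.silhouettes(th,n)[:2]:
            m=s['pixels']
            X,uv=cloud(n,d,m); print(n,s['p'],uv.mean(0),m.sum(),X.min(0),X.max(0))
            np.save(f'pics/car_{n}.npy',m)
"
```

```text
pos [625.3 146.7 198.5] jaw yaw 3.0 q [ 0.05  0.36  1.46  0.    1.33 -0.01] open 0.39 t 12.55 F [ 0.5  0.4 -6.3]
turn [-0.1  0.2 -0.1] units [-0.01  0.04 -0.02] then shift units [ 0.09  2.28 -0.09] | shift now [ 0.09  2.28 -0.1 ]
turn [-2.000e-01 -1.798e+02  1.000e-01] units [-4.000e-02 -2.996e+01  2.000e-02] then shift units [-0.09  2.28  0.09] | shift now [ 0.09  2.28 -0.1 ]
side 0.76 [338.75777414 160.79541735] 612 [0.57910572 0.09999342 0.08686822] [0.66551574 0.17537682 0.24053732]
side 0.28 [288.26470588 189.80672269] 239 [ 0.36208201  0.12030949 -0.00412004] [0.47937213 0.17050641 0.02409166]
top 0.63 [280.61057692 156.35096154] 208 [0.58400849 0.10516462 0.09222033] [0.6546374  0.12835017 0.1850094 ]
top 0.58 [187.65333333 188.68      ] 377 [ 0.38481068  0.18296035 -0.00174545] [0.58319266 0.45480645 0.62982702]
```

View pics/top6.png

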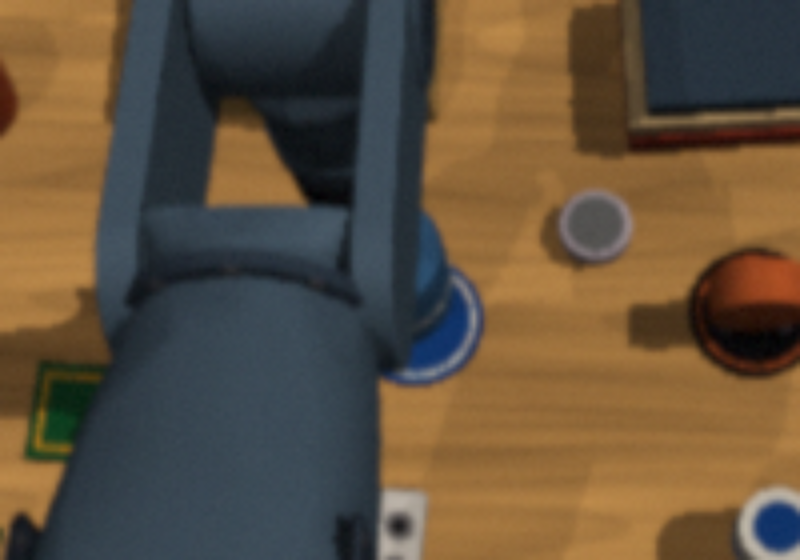

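View pics/side6.png

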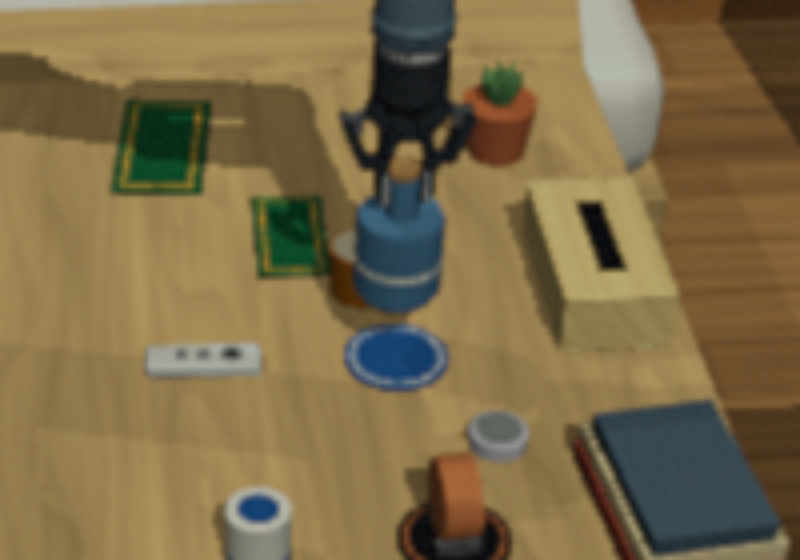

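Emit:
step_arm([
  [0,0,0,0.09,0.6,-0.09,0],
  [0,0,0,0,1,0,0],
  [0,0,0,0,0.8,0,0],
  [0,0,0,0,0.2,0,0],
  [0,0,0,0,0,0,0],
])

```text
time_s: 13.25
eef_pos: [0.6257, 0.1406, 0.1229]
eef_rot: [-0.707, 0.707, 0.017, -0.019]
wrist_force: [-0.2, 0.2, -6.6]
opening: 0.38
```

```bash
python3 -c "
from h import *
go(628,144.5,117,2.8)"
```

```text
pos [625.7 140.6 122.9] jaw yaw 2.9 q [ 0.04  0.43  1.51 -0.    1.2  -0.01] open 0.38 t 13.25 F [-0.2  0.2 -6.6]
turn [-0.   0.1 -0.2] units [-0.    0.01 -0.03] then shift units [0.08 0.2  0.13] | shift now [0.08 0.2  0.13]
turn [  -0.3 -179.9    0. ] units [ -0.05 -29.99   0.  ] then shift units [-0.08  0.2  -0.13] | shift now [0.08 0.2  0.13]
```

Emit:
step_arm([
  [0,0,0,0.05,0.1,0.1,0],
  [0,0,0,0,0,0,0],
])

```text
time_s: 13.45
eef_pos: [0.6295, 0.1445, 0.1228]
eef_rot: [0.707, -0.707, -0.019, 0.017]
wrist_force: [-0.4, -0.3, -5.5]
opening: 0.379
```

Emit:
step_arm([
  [0,0,0,0,0,0,0],
])

```text
time_s: 13.55
eef_pos: [0.6291, 0.1443, 0.1225]
eef_rot: [0.707, -0.707, -0.019, 0.017]
wrist_force: [-0.5, 0.3, -6.2]
opening: 0.381
```

Emit:
step_arm([
  [0,0,0,0,0.05,0,0],
])

```text
time_s: 13.65
eef_pos: [0.6291, 0.1442, 0.1208]
eef_rot: [-0.707, 0.707, 0.019, -0.017]
wrist_force: [-0.1, 0.0, -5.2]
opening: 0.383
```

Emit:
step_arm([
  [0,0,0,0,0.08,0,0],
  [0,0,0,0,0,0,0],
])

```text
time_s: 13.85
eef_pos: [0.6288, 0.1442, 0.1177]
eef_rot: [0.707, -0.707, -0.018, 0.018]
wrist_force: [0.1, 0.1, -4.6]
opening: 0.383
```

Emit:
step_arm([
  [0,0,0,0,0.04,0,0],
  [0,0,0,0,0,0,0],
])

```text
time_s: 14.05
eef_pos: [0.6289, 0.1444, 0.1176]
eef_rot: [0.707, -0.707, -0.019, 0.018]
wrist_force: [-2.8, 1.1, 4.7]
opening: 0.384
```

```bash
python3 -c "
from h import *
go(628,144.5,117,2.8)
n='side'
p,d=ctrl.camera(n); u,v=proj(n,[[.628,.144,.05]])[0].astype(int); cv2.imwrite(f'pics/{n}7.png',cv2.resize(p[v-50:v+40,u-60:u+60],None,fx=6,fy=6))"
```

```text
pos [628.9 144.4 117.6] jaw yaw 2.9 q [ 0.04  0.45  1.51  0.    1.18 -0.01] open 0.38 t 14.05 F [-2.8  1.1  4.7]
turn [-0.   0.1  0.1] units [-0.    0.02  0.01] then shift units [-0.03  0.02  0.  ] | shift now [-0.03  0.02  0.  ]
turn [ 1.000e-01 -1.799e+02  0.000e+00] units [ 2.000e-02 -2.998e+01  0.000e+00] then shift units [ 0.03  0.02 -0.  ] | shift now [-0.03  0.02  0.  ]
```

View pics/side7.png

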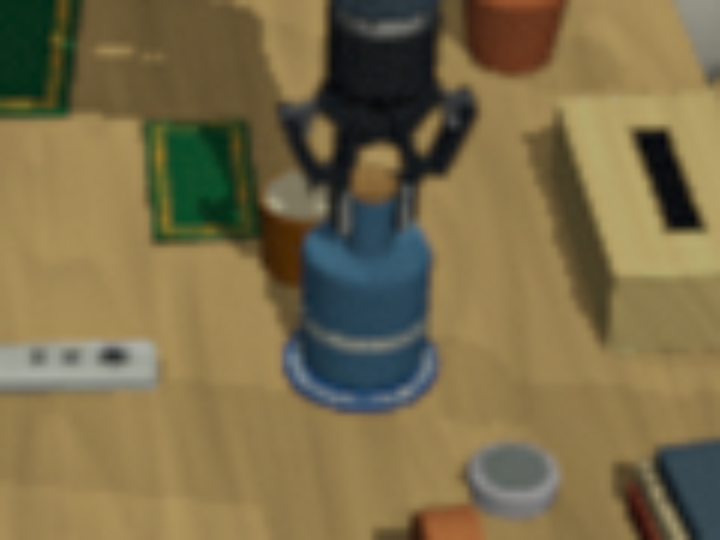

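Emit:
step_arm([
  [0,0,0,0,-0.15,0,0],
  [0,0,0,-0.09,0,0,0],
  [0,0,0,0,0.14,0,0],
  [0,0,0,0,0,0,0],
])

```text
time_s: 14.5
eef_pos: [0.6256, 0.1441, 0.1176]
eef_rot: [-0.707, 0.707, 0.018, -0.018]
wrist_force: [-4.7, 0.4, 6.9]
opening: 0.382
```

Emit:
step_arm([
  [0,0,0,0,-0.02,0,0.6],
  [0,0,0,0,0,0,1],
  [0,0,0,0,0,0,1],
  [0,0,0,0,0,0,1],
  [0,0,0,0,-0.6,0,1],
  [0,0,0,0,-1,0,1],
  [0,0,0,0,-1,0,1],
])

```text
time_s: 15.2
eef_pos: [0.6252, 0.1439, 0.1951]
eef_rot: [-0.707, 0.707, 0.017, -0.019]
wrist_force: [1.0, 0.5, -0.1]
opening: 0.998
```

```bash
python3 -c "
from h import *
go(425,147,60,87.2)"
```

```text
pos [625.2 143.9 195.1] jaw yaw 2.9 q [ 0.04  0.36  1.46  0.    1.32 -0.01] open 1.00 t 15.2 F [ 1.   0.5 -0.1]
turn [ -0.1 -84.3  -0.1] units [-1.000e-02 -1.405e+01 -1.000e-02] then shift units [-0.22  4.5   6.67] | shift now [-6.65  4.51  0.44]
turn [ 0.1 95.7 -0.1] units [ 1.000e-02  1.595e+01 -1.000e-02] then shift units [ 0.22  4.5  -6.67] | shift now [-6.65  4.51  0.44]
```

Emit:
step_arm([
  [0,0,0,-0.95,0,0.06,1],
  [0,0,0,-0.95,0,0.06,1],
  [0,0,0,-0.95,0,0.06,1],
  [0,0,0,-0.95,0,0.06,1],
  [0,0,0,-0.95,0,0.06,1],
  [0,0,0,-0.95,0,0.06,1],
  [0,0,0,-0.95,0,0.06,1],
  [0,-1,0,0,0.3,0,1],
  [0,-1,0,0,0.3,0,1],
  [0,-1,0,0,0.3,0,1],
])

```text
time_s: 16.2
eef_pos: [0.4258, 0.1464, 0.168]
eef_rot: [-0.695, 0.695, 0.13, -0.13]
wrist_force: [0.1, 0.1, -0.6]
opening: 0.997
```

Emit:
step_arm([
  [0,-1,0,0,0.3,0,1],
  [0,-1,0,0,0.3,0,1],
  [0,-1,0,0,0.3,0,1],
  [0,-1,0,0,0.3,0,1],
  [0,-1,0,0,0.3,0,1],
  [0,-1,0,0,0.3,0,1],
  [0,-1,0,0,0.3,0,1],
  [0,-1,0,0,0.3,0,1],
  [0,-1,0,0,0.3,0,1],
  [0,-1,0,0,0.3,0,1],
])

```text
time_s: 17.2
eef_pos: [0.426, 0.1464, 0.0778]
eef_rot: [-0.537, 0.537, 0.46, -0.46]
wrist_force: [1.4, -0.0, 0.2]
opening: 1.001
```

Emit:
step_arm([
  [0,-1,0,0,0,0,1],
  [0,0,0,0,0,0,1],
])

```text
time_s: 17.4
eef_pos: [0.4257, 0.1464, 0.0778]
eef_rot: [0.513, -0.513, -0.487, 0.487]
wrist_force: [-0.4, 0.4, -0.5]
opening: 0.999
```

```bash
python3 -c "
from h import *
go(425,146.5,4,87.2)
n='side'
p,d=ctrl.camera(n); u,v=proj(n,[[.425,.146,.03]])[0].astype(int); cv2.imwrite(f'pics/{n}8.png',cv2.resize(p[v-50:v+40,u-60:u+60],None,fx=6,fy=6))"
```

```text
pos [425.7 146.4  77.8] jaw yaw 87.0 q [ 0.07  0.11  2.03  0.    0.99 -1.45] open 1.00 t 17.4 F [-0.4  0.4 -0.5]
turn [-0.  -0.2 -0. ] units [-0.   -0.04 -0.  ] then shift units [0.   2.46 0.02] | shift now [0.   2.46 0.02]
turn [  0.  179.8  -0. ] units [ 0.   29.96 -0.  ] then shift units [-0.    2.46 -0.02] | shift now [0.   2.46 0.02]
```

View pics/side8.png

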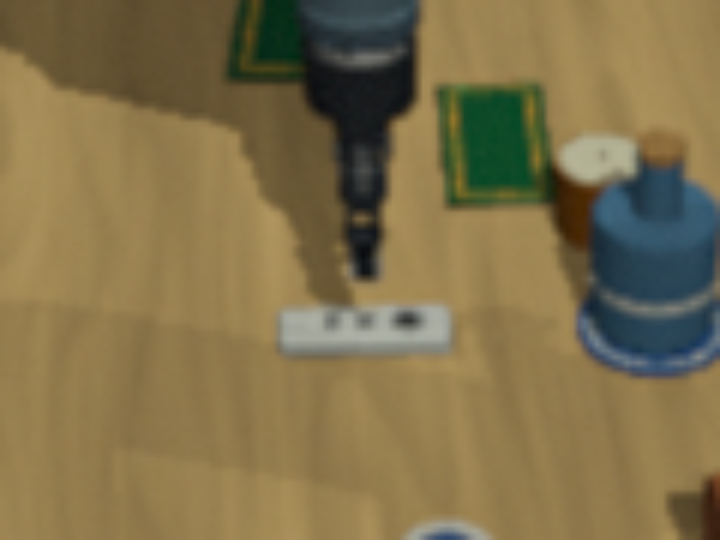

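Emit:
step_arm([
  [0,0,0,0,1,0,1],
  [0,0,0,0,1,0,1],
  [0,0,0,0,0.4,0,0.9],
  [0,0,0,0,0,0,0.6],
  [0,0,0,0,0,0,0],
  [0,0,0,0,0,0,0],
  [0,0,0,0,0,0,0],
  [0,0,0,0,0,0,0],
  [0,0,0,0,0,0,0],
])

```text
time_s: 18.35
eef_pos: [0.4273, 0.1465, 0.0076]
eef_rot: [-0.513, 0.514, 0.487, -0.486]
wrist_force: [-1.1, 0.8, 7.0]
opening: 0.427
```

Emit:
step_arm([
  [0,0,0,0,-0.5,0,0],
  [0,0,0,0,-1,0,0],
  [0,0,0,0,-1,0,0],
  [0,0,0,0,-1,0,0],
  [0,0,0,0,-1,0,0],
  [0,0,0,0,-1,0,0],
])

```text
time_s: 18.95
eef_pos: [0.4258, 0.1464, 0.173]
eef_rot: [-0.513, 0.514, 0.487, -0.486]
wrist_force: [0.2, 0.8, -1.0]
opening: 0.429
```

```bash
python3 -c "
from h import *
go(534,-384.5,130,168.8)
n='side'
p,d=ctrl.camera(n); u,v=proj(n,[[.425,.146,.2]])[0].astype(int); cv2.imwrite(f'pics/{n}9.png',cv2.resize(p[v-50:v+60,u-60:u+60],None,fx=5,fy=5))"
```

```text
pos [425.8 146.4 173. ] jaw yaw 86.9 q [ 0.07 -0.04  1.97  0.    1.21 -1.45] open 0.43 t 18.95 F [ 0.2  0.8 -1. ]
turn [  0.1 -81.9  -0.1] units [ 1.000e-02 -1.365e+01 -1.000e-02] then shift units [-6.98  1.43 16.66] | shift now [-17.48   1.44  -4.55]
turn [ 0.1 98.1  0.1] units [1.000e-02 1.635e+01 1.000e-02] then shift units [  6.98   1.43 -16.66] | shift now [-17.48   1.44  -4.55]
```

View pics/side9.png

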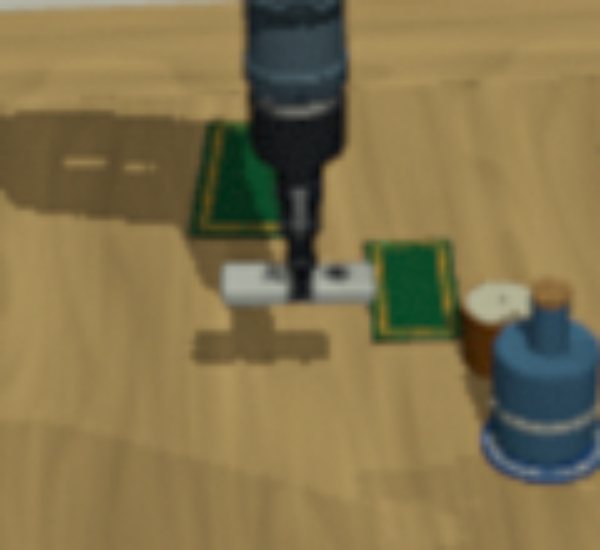

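Emit:
step_arm([
  [0,0,0,-0.5,0,-0.15,0],
  [0,0,0,-1,0,-0.26,0],
  [0,0,0,-1,0,-0.26,0],
  [0,0,0,-1,0,-0.26,0],
  [0,0,0,-1,0,-0.26,0],
  [0,0,0,-1,0,-0.26,0],
  [0,0,0,-1,0,-0.26,0],
  [0,0,0,-1,0,-0.26,0],
  [0,0,0,-1,0,-0.26,0],
  [0,0,0,-1,0,-0.26,0],
])

```text
time_s: 20.0
eef_pos: [0.4853, -0.1436, 0.1715]
eef_rot: [-0.513, 0.514, 0.486, -0.486]
wrist_force: [-0.0, 0.5, -0.7]
opening: 0.422
```

Emit:
step_arm([
  [0,0,0,-1,0,-0.26,0],
  [0,0,0,-1,0,-0.26,0],
  [0,0,0,-1,0,-0.26,0],
  [0,0,0,-1,0,-0.26,0],
  [0,0,0,-1,0,-0.26,0],
  [0,0,0,-1,0,-0.26,0],
  [0,0,0,-1,0,-0.26,0],
  [0,0,0,-1,0,-0.26,0],
  [0,0,0,0,0,0,0],
])

```text
time_s: 20.9
eef_pos: [0.5345, -0.3892, 0.1714]
eef_rot: [-0.513, 0.515, 0.485, -0.486]
wrist_force: [-0.2, -0.9, -1.9]
opening: 0.422
```

Emit:
step_arm([
  [0,1,0,0,0.2,0,0],
  [0,1,0,0,0.2,0,0],
  [0,1,0,0,0.2,0,0],
  [0,1,0,0,0.2,0,0],
  [0,1,0,0,0.2,0,0],
  [0,1,0,0,0.2,0,0],
  [0,1,0,0,0.2,0,0],
  [0,1,0,0,0.2,0,0],
  [0,1,0,0,0.2,0,0],
  [0,1,0,0,0.2,0,0],
])

```text
time_s: 21.9
eef_pos: [0.5345, -0.3844, 0.1111]
eef_rot: [0.688, -0.688, -0.163, 0.163]
wrist_force: [-0.4, 1.0, -1.4]
opening: 0.423
```

Emit:
step_arm([
  [0,1,0,0,0.2,0,0],
  [0,1,0,0,0.2,0,0],
  [0,1,0,0,0.2,0,0],
  [0,1,0,0,0.2,0,0],
  [0,1,0,0,0.2,0,0],
  [0,1,0,0,0,0,0],
  [0,0.3,0,0,0,0,0],
  [0,0,0,0,0,0,0],
])

```text
time_s: 22.7
eef_pos: [0.5346, -0.3845, 0.0812]
eef_rot: [0.704, -0.704, 0.067, -0.067]
wrist_force: [1.0, -0.1, -0.6]
opening: 0.421
```

```bash
python3 -c "
from h import *
go(534,-384.5,13,168.8)
n='side'
p,d=ctrl.camera(n); u,v=proj(n,[[.534,-.384,.05]])[0].astype(int); cv2.imwrite(f'pics/{n}10.png',cv2.resize(p[v-60:v+60,u-70:u+70],None,fx=5,fy=5))"
```

```text
pos [ 534.6 -384.5   81.2] jaw yaw -10.9 q [-0.8   0.52  1.49  0.    1.14 -0.61] open 0.42 t 22.7 F [ 1.  -0.1 -0.6]
turn [   0.  -179.7    0. ] units [  0.   -29.94   0.  ] then shift units [0.02 2.27 0.  ] | shift now [-0.02  2.27 -0.  ]
turn [-0.   0.3  0. ] units [-0.    0.06  0.  ] then shift units [-0.02  2.27 -0.  ] | shift now [-0.02  2.27 -0.  ]
```

View pics/side10.png

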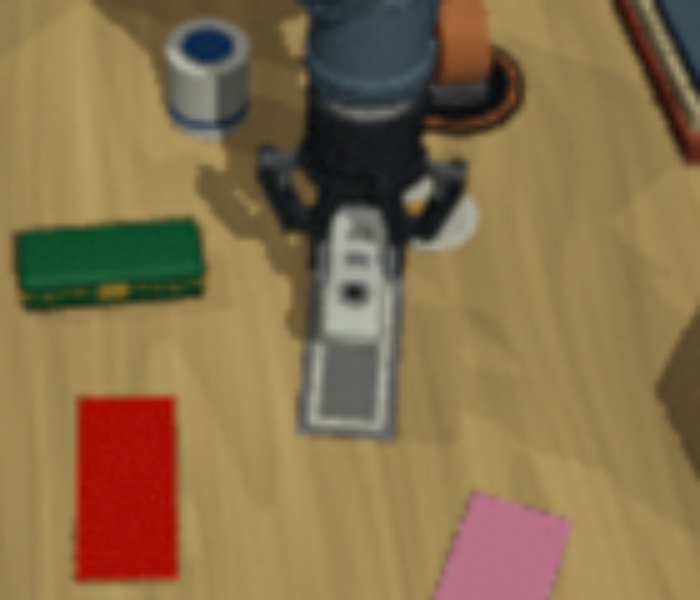

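Emit:
step_arm([
  [0,0,0,0,1,0,0],
  [0,0,0,0,0.9,0,0],
  [0,0,0,0,0.3,0,0],
  [0,0,0,0,0,0,0],
])

```text
time_s: 23.15
eef_pos: [0.534, -0.3844, 0.0141]
eef_rot: [0.704, -0.703, 0.067, -0.066]
wrist_force: [0.4, -0.5, -0.9]
opening: 0.42
```

Emit:
step_arm([
  [0,0,0,0,0.05,0,0],
  [0,0,0,0,0,0,0],
])

```text
time_s: 23.35
eef_pos: [0.5352, -0.3859, 0.0148]
eef_rot: [-0.703, 0.704, -0.066, 0.067]
wrist_force: [0.3, -0.1, -1.0]
opening: 0.428
```

```bash
python3 -c "
from h import *
go(534,-384.5,13,168.8)
n='side'
p,d=ctrl.camera(n); u,v=proj(n,[[.534,-.384,.01]])[0].astype(int); cv2.imwrite(f'pics/{n}11.png',cv2.resize(p[v-45:v+45,u-50:u+50],None,fx=6,fy=6))"
```

```text
pos [ 535.2 -385.9   14.8] jaw yaw -10.9 q [-0.8   0.61  1.5  -0.    1.03 -0.61] open 0.43 t 23.35 F [ 0.3 -0.1 -1. ]
turn [ 1.000e-01 -1.797e+02 -1.000e-01] units [ 2.000e-02 -2.994e+01 -2.000e-02] then shift units [ 0.05  0.06 -0.04] | shift now [-0.05  0.06  0.04]
turn [0.1 0.3 0.1] units [0.01 0.06 0.02] then shift units [-0.05  0.06  0.04] | shift now [-0.05  0.06  0.04]
```

View pics/side11.png

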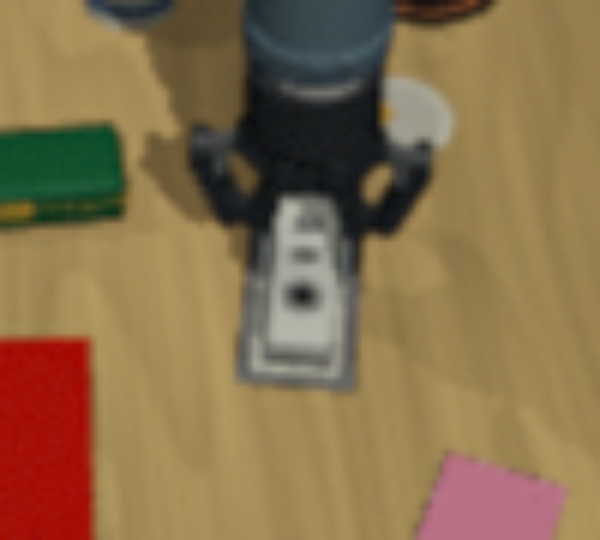

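Emit:
step_arm([
  [0,0,0,0,0.06,0,0],
  [0,0,0,0,0.04,0,0],
  [0,0,0,0,0,0,0],
])

```text
time_s: 23.7
eef_pos: [0.5349, -0.3856, 0.0117]
eef_rot: [-0.704, 0.704, -0.067, 0.067]
wrist_force: [-1.4, 2.0, 3.4]
opening: 0.425
```

Emit:
step_arm([
  [0,0,0,0,0.05,0,0],
  [0,0,0,0,0,0,0],
])

```text
time_s: 23.9
eef_pos: [0.535, -0.3856, 0.0117]
eef_rot: [-0.704, 0.704, -0.067, 0.067]
wrist_force: [-5.4, 4.8, 15.0]
opening: 0.423
```

Emit:
step_arm([
  [0,0,0,0,-0.04,0,0.5],
  [0,0,0,0,0,0,0.8],
  [0,0,0,0,0,0,0.8],
  [0,0,0,0,0,0,0.8],
  [0,0,0,0,-0.6,0,1],
  [0,0,0,0,-1,0,1],
  [0,0,0,0,-1,0,1],
  [0,0,0,0,-0.5,0,1],
])

```text
time_s: 24.7
eef_pos: [0.536, -0.3866, 0.1076]
eef_rot: [-0.703, 0.705, -0.066, 0.068]
wrist_force: [1.5, -0.5, 0.8]
opening: 1.002
```

```bash
python3 -c "
from h import *
go(377,-305.5,105,91)"
```

```text
pos [ 536.  -386.6  107.6] jaw yaw -10.9 q [-0.8   0.49  1.47  0.    1.18 -0.61] open 1.00 t 24.7 F [ 1.5 -0.5  0.8]
turn [   0.4 -101.9    0. ] units [  0.06 -16.98   0.  ] then shift units [2.8  0.09 5.25] | shift now [-5.71  0.06  1.66]
turn [-0.  78.1  0.3] units [-0.   13.02  0.06] then shift units [-2.8   0.09 -5.25] | shift now [-5.71  0.06  1.66]
```

Emit:
step_arm([
  [0,0,0,-0.95,0,0.28,1],
  [0,0,0,-0.95,0,0.28,1],
  [0,0,0,-0.95,0,0.28,1],
  [0,0,0,-0.95,0,0.28,1],
  [0,0,0,-0.95,0,0.28,1],
  [0,0,0,-0.95,0,0.27,1],
  [0,1,0,0,0,0,1],
  [0,1,0,0,0,0,1],
  [0,1,0,0,0,0,1],
  [0,1,0,0,0,0,1],
])

```text
time_s: 25.7
eef_pos: [0.376, -0.3038, 0.1036]
eef_rot: [-0.674, 0.674, -0.213, 0.214]
wrist_force: [-0.4, 0.3, 0.2]
opening: 0.996
```

Emit:
step_arm([
  [0,1,0,0,0,0,1],
  [0,1,0,0,0,0,1],
  [0,1,0,0,0,0,1],
  [0,1,0,0,0,0,1],
  [0,1,0,0,0,0,1],
  [0,1,0,0,0,0,1],
  [0,1,0,0,0.3,0,1],
  [0,1,0,0,0.3,0,1],
  [0,1,0,0,0.3,0,1],
  [0,0,0,0,0,0,1],
])

```text
time_s: 26.7
eef_pos: [0.3754, -0.303, 0.0754]
eef_rot: [0.505, -0.505, 0.496, -0.495]
wrist_force: [-0.3, -0.5, -0.4]
opening: 1.001
```

```bash
python3 -c "
from h import *
go(376.5,-305.5,6,91)
n='side'
p,d=ctrl.camera(n); u,v=proj(n,[[.45,-.34,.03]])[0].astype(int); cv2.imwrite(f'pics/{n}12.png',cv2.resize(p[v-60:v+50,u-70:u+70],None,fx=5,fy=5))"
```

```text
pos [ 375.4 -303.    75.4] jaw yaw -88.9 q [-0.93  0.19  1.95 -0.    1.    0.63] open 1.00 t 26.7 F [-0.3 -0.5 -0.4]
turn [-2.000e-01 -1.799e+02 -1.000e-01] units [-3.000e-02 -2.999e+01 -2.000e-02] then shift units [-0.08  2.31 -0.03] | shift now [0.09 2.31 0.04]
turn [ 0.1  0.1 -0.1] units [ 0.01  0.01 -0.02] then shift units [0.08 2.31 0.03] | shift now [0.09 2.31 0.04]
```

View pics/side12.png

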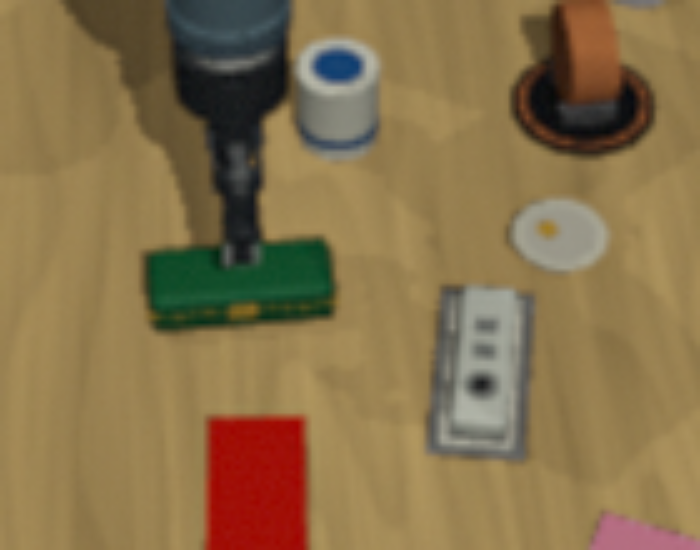

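Emit:
step_arm([
  [0,0,0,0.09,0.4,0.04,1],
  [0,0,0,0,1,0,1],
  [0,0,0,0,0.7,0,1],
  [0,0,0,0,0.25,0,1],
  [0,0,0,0,0,0,0],
  [0,0,0,0,0,0,0],
  [0,0,0,0,0,0,0],
  [0,0,0,0,0,0,0],
  [0,0,0,0,0,0,0],
])

```text
time_s: 27.65
eef_pos: [0.3781, -0.3074, 0.0069]
eef_rot: [-0.505, 0.505, -0.494, 0.496]
wrist_force: [0.2, 0.6, 6.0]
opening: 0.619
```

Emit:
step_arm([
  [0,0,0,0,-0.4,0,0],
  [0,0,0,0,-1,0,0],
  [0,0,0,0,-1,0,0],
  [0,0,0,0,-1,0,0],
  [0,0,0,0,-1,0,0],
  [0,0,0,0,-1,0,0],
  [0,0,0,0,0,0,0],
])

```text
time_s: 28.35
eef_pos: [0.3791, -0.3086, 0.1728]
eef_rot: [-0.504, 0.505, -0.492, 0.498]
wrist_force: [1.2, -0.1, -1.1]
opening: 0.621
```

```bash
python3 -c "
from h import *
go(538,372.5,100,177)
n='side'
p,d=ctrl.camera(n); u,v=proj(n,[[.42,-.3,.15]])[0].astype(int); cv2.imwrite(f'pics/{n}13.png',cv2.resize(p[v-60:v+50,u-70:u+70],None,fx=5,fy=5))"
```

```text
pos [ 379.1 -308.6  172.8] jaw yaw -88.9 q [-0.93  0.04  1.88 -0.    1.21  0.62] open 0.62 t 28.35 F [ 1.2 -0.1 -1.1]
turn [-0.6 94.1  0.1] units [-9.000e-02  1.569e+01  1.000e-02] then shift units [ -4.1    2.43 -22.95] | shift now [-22.61   2.3    5.74]
turn [  0.1 -85.9   0.5] units [ 1.000e-02 -1.431e+01  9.000e-02] then shift units [ 4.1   2.43 22.95] | shift now [-22.61   2.3    5.74]
```

View pics/side13.png

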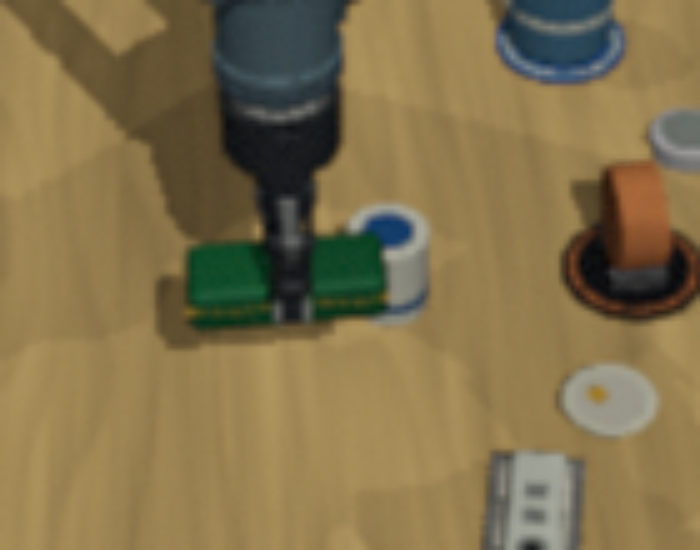

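Emit:
step_arm([
  [0,0,0,-0.5,0,0.12,0],
  [0,0,0,-1,0,0.25,0],
  [0,0,0,-1,0,0.25,0],
  [0,0,0,-1,0,0.25,0],
  [0,0,0,-1,0,0.25,0],
  [0,0,0,-1,0,0.25,0],
  [0,0,0,-1,0,0.25,0],
  [0,0,0,-1,0,0.25,0],
  [0,0,0,-1,0,0.25,0],
  [0,0,0,-1,0,0.25,0],
])

```text
time_s: 29.4
eef_pos: [0.4411, -0.0176, 0.166]
eef_rot: [-0.504, 0.505, -0.496, 0.494]
wrist_force: [-0.0, 0.2, -1.7]
opening: 0.621
```

Emit:
step_arm([
  [0,0,0,-1,0,0.25,0],
  [0,0,0,-1,0,0.25,0],
  [0,0,0,-1,0,0.25,0],
  [0,0,0,-1,0,0.25,0],
  [0,0,0,-1,0,0.25,0],
  [0,0,0,-1,0,0.25,0],
  [0,0,0,-1,0,0.25,0],
  [0,0,0,-1,0,0.25,0],
  [0,0,0,-1,0,0.25,0],
  [0,0,0,-1,0,0.25,0],
])

```text
time_s: 30.4
eef_pos: [0.5098, 0.2828, 0.1655]
eef_rot: [-0.504, 0.506, -0.496, 0.494]
wrist_force: [0.8, -0.6, -0.7]
opening: 0.62
```

Emit:
step_arm([
  [0,0,0,-1,0,0.25,0],
  [0,0,0,-1,0,0.25,0],
  [0,0,0,-1,0,0.25,0],
  [0,0,0,-0.2,0,0.2,0],
  [0,-1,0,0,0,0,0],
  [0,-1,0,0,0,0,0],
  [0,-1,0,0,0,0,0],
  [0,-1,0,0,0,0,0],
  [0,-1,0,0,0,0,0],
  [0,-1,0,0,0,0,0],
])

```text
time_s: 31.4
eef_pos: [0.537, 0.377, 0.1658]
eef_rot: [-0.633, 0.635, -0.314, 0.313]
wrist_force: [1.0, 0.4, -1.6]
opening: 0.617
```

Emit:
step_arm([
  [0,-1,0,0,0.2,0,0],
  [0,-1,0,0,0.2,0,0],
  [0,-1,0,0,0.2,0,0],
  [0,-1,0,0,0.2,0,0],
  [0,-1,0,0,0.2,0,0],
  [0,-1,0,0,0.2,0,0],
  [0,-1,0,0,0.2,0,0],
  [0,-1,0,0,0.2,0,0],
  [0,-0.3,0,0,0.2,0,0],
  [0,0,0,0,0,0,0],
])

```text
time_s: 32.4
eef_pos: [0.5364, 0.3767, 0.111]
eef_rot: [-0.706, 0.708, -0.021, 0.017]
wrist_force: [0.1, 0.1, -1.2]
opening: 0.622
```

```bash
python3 -c "
from h import *
go(537,374,12,177)
n='side'
p,d=ctrl.camera(n); u,v=proj(n,[[.54,.37,.1]])[0].astype(int); cv2.imwrite(f'pics/{n}14.png',cv2.resize(p[v-60:v+50,u-70:u+70],None,fx=5,fy=5))"
```

```text
pos [536.4 376.7 111. ] jaw yaw -3.1 q [ 0.43  0.48  1.48 -0.    1.19  0.49] open 0.62 t 32.4 F [ 0.1  0.1 -1.2]
turn [  0.4 179.9   0.2] units [ 0.07 29.99  0.04] then shift units [-0.03  3.3   0.09] | shift now [ 0.04  3.3  -0.08]
turn [ 0.1 -0.1 -0.3] units [ 0.02 -0.01 -0.04] then shift units [ 0.03  3.3  -0.09] | shift now [ 0.04  3.3  -0.08]
```

View pics/side14.png

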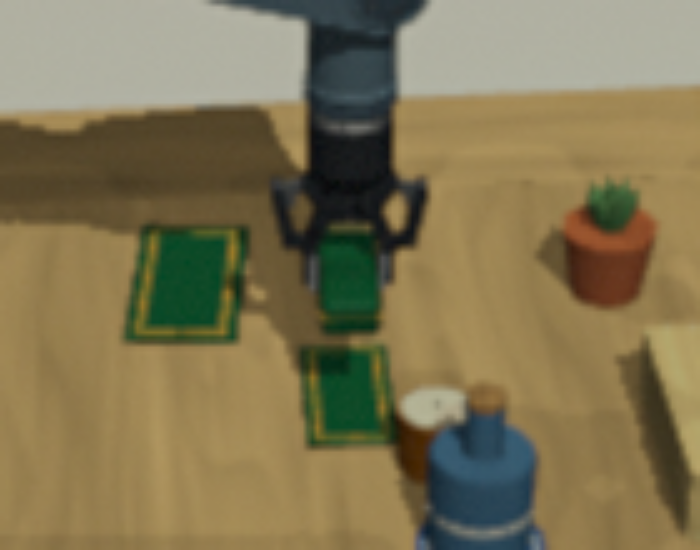

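Emit:
step_arm([
  [0,0,0,0.04,0.6,-0.08,0],
  [0,0,0,0,1,0,0],
  [0,0,0,0,1,0,0],
  [0,0,0,0,0.5,0,0],
  [0,0,0,0,0,0,0],
  [0,0,0,0,0,0,0],
])

```text
time_s: 33.05
eef_pos: [0.54, 0.3756, 0.0214]
eef_rot: [0.707, -0.707, 0.019, -0.019]
wrist_force: [-0.7, 0.2, -0.6]
opening: 0.621
```

```bash
python3 -c "
from h import *
go(537,374,12,177)
n='side'
p,d=ctrl.camera(n); u,v=proj(n,[[.54,.37,.0]])[0].astype(int); cv2.imwrite(f'pics/{n}15.png',cv2.resize(p[v-40:v+40,u-50:u+50],None,fx=7,fy=7,interpolation=cv2.INTER_CUBIC))"
```

```text
pos [540.  375.6  21.4] jaw yaw -3.1 q [ 0.43  0.6   1.5  -0.    1.04  0.48] open 0.62 t 33.05 F [-0.7  0.2 -0.6]
turn [ -0.  179.9  -0. ] units [-1.000e-02  2.998e+01 -0.000e+00] then shift units [0.1  0.31 0.06] | shift now [-0.1   0.31 -0.06]
turn [-0.  -0.1  0. ] units [-0.   -0.02  0.01] then shift units [-0.1   0.31 -0.06] | shift now [-0.1   0.31 -0.06]
```

View pics/side15.png

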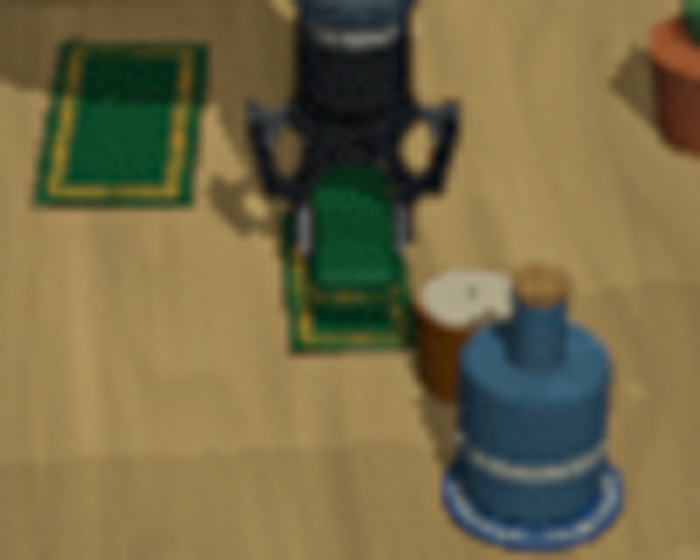

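Emit:
step_arm([
  [0,0,0,-0.03,0.2,-0.03,0],
  [0,0,0,0,0.05,0,0],
  [0,0,0,0,0,0,0],
])

```text
time_s: 33.4
eef_pos: [0.5386, 0.3745, 0.0134]
eef_rot: [0.707, -0.707, 0.019, -0.019]
wrist_force: [0.2, 0.5, -1.3]
opening: 0.625
```

Emit:
step_arm([
  [0,0,0,0,0.08,0,0],
  [0,0,0,0,0,0,0],
])

```text
time_s: 33.6
eef_pos: [0.5388, 0.3747, 0.0109]
eef_rot: [0.707, -0.707, 0.019, -0.019]
wrist_force: [-0.5, 0.2, -1.1]
opening: 0.625
```

Emit:
step_arm([
  [0,0,0,0,0.05,0,0],
  [0,0,0,0,0,0,0],
])

```text
time_s: 33.8
eef_pos: [0.5389, 0.3747, 0.0109]
eef_rot: [-0.707, 0.707, -0.019, 0.019]
wrist_force: [-5.0, -3.1, 8.9]
opening: 0.625
```

```bash
python3 -c "
from h import *
go(537,374,12,177)
n='side'
p,d=ctrl.camera(n); u,v=proj(n,[[.54,.37,.0]])[0].astype(int); cv2.imwrite(f'pics/{n}16.png',cv2.resize(p[v-40:v+40,u-50:u+50],None,fx=7,fy=7,interpolation=cv2.INTER_CUBIC))"
```

```text
pos [538.9 374.7  10.9] jaw yaw -3.1 q [ 0.43  0.61  1.51 -0.    1.02  0.48] open 0.63 t 33.8 F [-5.  -3.1  8.9]
turn [ -0.  179.9   0. ] units [-0.   29.99  0.  ] then shift units [ 0.06 -0.04  0.03] | shift now [-0.06 -0.04 -0.03]
turn [ 0.  -0.1  0. ] units [ 0.   -0.01  0.  ] then shift units [-0.06 -0.04 -0.03] | shift now [-0.06 -0.04 -0.03]
```

View pics/side16.png

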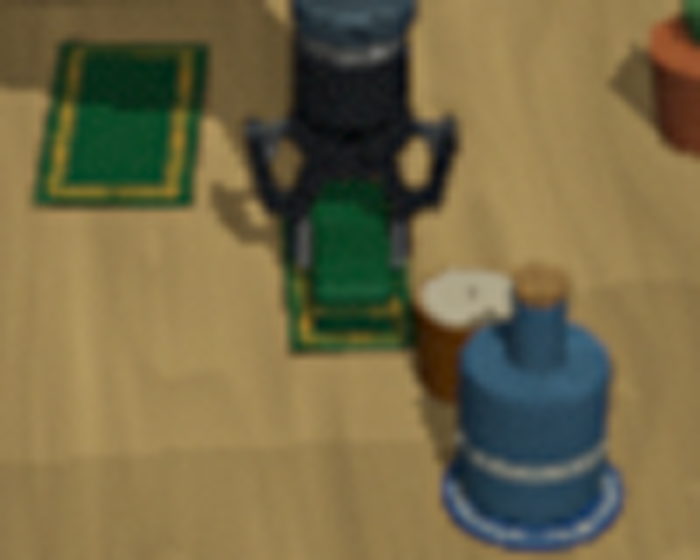

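Emit:
step_arm([
  [0,0,0,0,-0.03,0,0.75],
  [0,0,0,0,0,0,1],
  [0,0,0,0,0,0,1],
  [0,0,0,0,0,0,1],
  [0,0,0,0,-0.6,0,1],
  [0,0,0,0,-1,0,1],
  [0,0,0,0,-1,0,1],
  [0,0,0,0,-1,0,1],
  [0,0,0,0,-1,0,1],
  [0,0,0,0,-1,0,1],
])

```text
time_s: 34.85
eef_pos: [0.5387, 0.3747, 0.181]
eef_rot: [0.707, -0.707, 0.018, -0.019]
wrist_force: [1.2, 0.5, -0.7]
opening: 0.997
```

```bash
python3 -c "
from h import *
go(458,-147,200,0)"
```

```text
pos [538.7 374.7 181. ] jaw yaw -3.1 q [0.43 0.4  1.43 0.   1.3  0.48] open 1.00 t 34.85 F [ 1.2  0.5 -0.7]
turn [-0.  -3.1  0.1] units [-0.01 -0.51  0.01] then shift units [ -2.69  -0.63 -17.39] | shift now [ -1.75  -0.65 -17.51]
turn [-1.000e-01  1.769e+02 -1.000e-01] units [-2.000e-02  2.949e+01 -1.000e-02] then shift units [ 2.69 -0.63 17.39] | shift now [ -1.75  -0.65 -17.51]
```

Emit:
step_arm([
  [0,0,0,-0.1,0,-0.5,1],
  [0,0,0,-0.1,0,-1,1],
  [0,0,0,-0.1,0,-1,1],
  [0,0,0,-0.1,0,-1,1],
  [0,0,0,-0.1,0,-1,1],
  [0,0,0,-0.1,0,-1,1],
  [0,0,0,-0.1,0,-1,1],
  [0,0,0,-0.1,0,-1,1],
  [0,0,0,-0.1,0,-1,1],
  [0,0,0,-0.1,0,-1,1],
])

```text
time_s: 35.85
eef_pos: [0.4933, 0.0905, 0.1796]
eef_rot: [-0.707, 0.707, -0.018, 0.02]
wrist_force: [0.4, 0.1, 0.7]
opening: 1.002
```

Emit:
step_arm([
  [0,0,0,-0.1,0,-1,1],
  [0,0,0,-0.1,0,-1,1],
  [0,0,0,-0.1,0,-1,1],
  [0,0,0,-0.1,0,-1,1],
  [0,0,0,-0.1,0,-1,1],
  [0,0,0,-0.1,0,-1,1],
  [0,0,0,-0.1,0,-1,1],
  [0,0,0,-0.1,0,-1,1],
  [0,0,0,0,0,0,1],
  [0,0,0,0,0,0,1],
])

```text
time_s: 36.85
eef_pos: [0.4566, -0.1472, 0.1791]
eef_rot: [-0.707, 0.707, -0.019, 0.02]
wrist_force: [-0.4, -0.5, 0.6]
opening: 1.0
```

```bash
python3 -c "
from h import *
go(458,-147,25,0)
for n in ('side','top'):
    p,d=ctrl.camera(n); cv2.imwrite(f'pics/{n}17.png',p)
    for th in 'carafe carafe_mat tumbler remote remote_mat case case_mat clock candle'.split():
        for s in ctrl.silhouettes(th,n)[:1]:
            m=s['pixels']
            X,uv=cloud(n,d,m); zt=np.percentile(X[:,2],95)
            h=X[:,2]>zt-0.012
            rect=cv2.minAreaRect((X[h][:,:2]*1000).astype(np.float32))
            print(n,th,round(s['p'],2),uv.mean(0).round(),zt.round(4),np.round(rect[0],0),np.round(rect[1],0),round(rect[2],1))
"
```

```text
pos [ 456.6 -147.2  179.1] jaw yaw -3.2 q [-0.56  0.02  1.89  0.    1.23 -0.5 ] open 1.00 t 36.85 F [-0.4 -0.5  0.6]
turn [ 0.  -3.2  0.1] units [ 0.   -0.53  0.01] then shift units [0.05 5.14 0.01] | shift now [0.04 5.14 0.01]
turn [-1.000e-01  1.768e+02  0.000e+00] units [-2.000e-02  2.947e+01  0.000e+00] then shift units [-0.05  5.14 -0.01] | shift now [0.04 5.14 0.01]
side carafe 0.85 [337. 177.] 0.1472 [620. 146.] [42. 24.] 83.2
side carafe_mat 0.45 [338. 193.] 0.0158 [620. 115.] [ 67. 105.] 81.9
side tumbler 0.8 [303. 234.] 0.0711 [ 456. -147.] [60. 56.] 48.8
side remote 0.62 [332. 286.] 0.0268 [ 533. -384.] [127.  37.] 80.1
side remote_mat 0.9 [332. 291.] 0.0086 [ 534. -386.] [145.  68.] 79.3
side case 0.5 [316. 157.] 0.2723 [ 493. -150.] [27.  2.] 78.3
side case_mat 0.62 [352. 225.] 0.0932 [ 640. -140.] [35. 60.] 6.2
side clock 0.56 [352. 225.] 0.0935 [ 640. -140.] [35. 60.] 6.2
side candle 0.73 [326. 164.] 0.0651 [596. 266.] [63. 56.] 28.0
top carafe 0.91 [273. 162.] 0.1559 [625. 150.] [31. 34.] 6.2
top carafe_mat 0.49 [281. 174.] 0.0196 [599. 132.] [ 47. 105.] 26.5
top tumbler 0.62 [364. 219.] 0.0734 [ 418. -118.] [ 47. 145.] 62.8
top remote 0.57 [447. 201.] 0.0272 [ 532. -401.] [87. 39.] 78.7
top remote_mat 0.75 [502. 185.] 0.0097 [ 594. -589.] [152.  71.] 60.9
top case 0.63 [203. 189.] 0.0442 [539. 370.] [127.  55.] 86.5
top case_mat 0.97 [209. 196.] 0.0097 [539. 372.] [155.  86.] 88.1
top clock 0.77 [360. 160.] 0.0969 [ 642. -129.] [35. 55.] 5.2
top candle 0.86 [237. 170.] 0.0653 [602. 265.] [65. 66.] 3.2
```

View pics/top17.png

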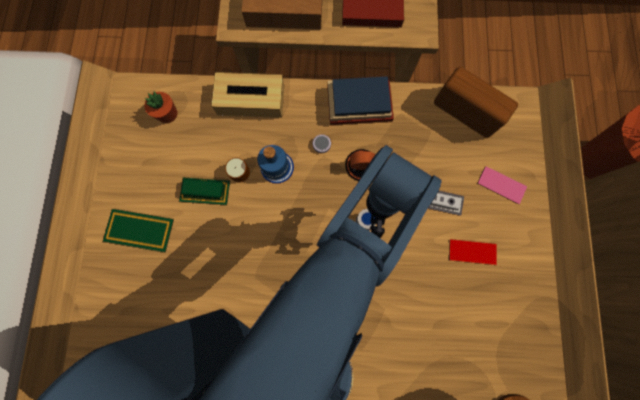

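```bash
cat > fit.py <<'E'
from h import *
from scipy.optimize import minimize
a=np.linspace(0,2*np.pi,60)
def ring(r,z): return np.c_[r*np.cos(a),r*np.sin(a),0*a+z]
def render(n,parts,x,y,S=4):
    im=np.zeros((400*S,640*S),np.uint8)
    for P in parts:
        u=proj(n,P+[x,y,0]); cv2.fillConvexPoly(im,cv2.convexHull(((u+.5)*S).astype(np.int32)),255)
    return cv2.resize(im,(640,400),interpolation=cv2.INTER_AREA)/255.
def fit(n,m,parts,x0):
    m=m.astype(float)
    f=lambda v: np.abs(render(n,parts,*(v/1000))-m).sum()
    r=minimize(f,np.array(x0)*1.0,method="Nelder-Mead",options=dict(initial_simplex=[x0,[x0[0]+6,x0[1]],[x0[0],x0[1]+6]],xatol=.2,fatol=.3))
    return r.x.round(1),round(r.fun),int(m.sum())
E
python3 - <<'E'
from fit import *
car=lambda z:[np.r_[ring(.045,z),ring(.045,z+.088),ring(.042,z+.095)],np.r_[ring(.017,z+.09),ring(.017,z+.15)]]
mat=[np.r_[ring(.055,0),ring(.055,.004)]]
tum=[np.r_[ring(.03,0),ring(.03,.068)]]
import glob
for n in("top","side"):
    for g in glob.glob(f"pics/m_{n}_carafe_mat_*.npy"):
        m=np.load(g); 
        if abs(np.nonzero(m)[1].mean()-{'top':277,'side':337}[n])<5: print(n,"mat",fit(n,m,mat,[628,144]))
    for g in glob.glob(f"pics/m_{n}_clock_mat_*.npy"):
        m=np.load(g); 
        if abs(np.nonzero(m)[1].mean()-{'top':361,'side':352}[n])<3: print(n,"cmat",fit(n,m,mat,[643,-131]))
    for g in glob.glob(f"pics/m_{n}_tumbler_*.npy"):
        m=np.load(g); 
        if abs(np.nonzero(m)[1].mean()-{'top':367,'side':303}[n])<5: print(n,"tum",fit(n,m,tum,[457,-147]))
    for g in glob.glob(f"pics/m_{n}_carafe_[0-9]*.npy"): print(n,"car0",fit(n,np.load(g),car(0),[442,-3]))
    p,d=ctrl.camera(n); s=ctrl.silhouettes("carafe",n)[0]; print(n,"car1",s["p"],fit(n,s["pixels"],car(.004),[625,146]))
E
```

```text
top mat (array([627.8, 145.2]), 27, 883)
top cmat (array([ 645.2, -132.2]), 44, 833)
top tum (array([ 459. , -146.3]), 22, 401)
top car0 (array([443.7,  -0.6]), 40, 779)Traceback (most recent call last):
  File "<stdin>", line 17, in <module>
IndexError: list index out of range
```

Run:
```python
from fit import *
car=lambda z:[np.r_[ring(.045,z),ring(.045,z+.088),ring(.042,z+.095)],np.r_[ring(.017,z+.09),ring(.017,z+.15)]]
mat=[np.r_[ring(.055,0),ring(.055,.004)]]
tum=[np.r_[ring(.03,0),ring(.03,.068)]]
import glob
for n in("side","top"):
  if n=="side":
    for g in glob.glob(f"pics/m_{n}_carafe_mat_*.npy"):
        m=np.load(g); 
        if abs(np.nonzero(m)[1].mean()-{'top':277,'side':337}[n])<5: print(n,"mat",fit(n,m,mat,[628,144]))
    for g in glob.glob(f"pics/m_{n}_tumbler_*.npy"):
        m=np.load(g); 
        if abs(np.nonzero(m)[1].mean()-{'top':367,'side':303}[n])<5: print(n,"tum",fit(n,m,tum,[457,-147]))
    for g in glob.glob(f"pics/m_{n}_carafe_[0-9]*.npy"): print(n,"car0",fit(n,np.load(g),car(0),[442,-3]))
  p,d=ctrl.camera(n); 
  for s in ctrl.silhouettes("carafe",n)[:1]: print(n,"car1",s["p"],fit(n,s["pixels"],car(.004),[625,146]))
```

```text
side mat (array([623.4, 144.6]), 21, 372)
side tum (array([ 455.7, -143.9]), 43, 333)
side car0 (array([441. ,   5.7]), 62, 706)
side car1 0.91 (array([623.6, 159.9]), 67, 621)
top car1 0.73 (array([626.8, 151.4]), 104, 786)
```

```bash
python3 -c "
from h import *
go(625,148.5,190,-3)"
```

```text
pos [ 456.6 -146.8  178.2] jaw yaw -3.1 q [-0.56  0.02  1.89  0.    1.23 -0.51] open 1.00 t 38.15 F [0.1 0.7 0.8]
turn [ 0.  -0.1  0. ] units [ 0.   -0.01  0.  ] then shift units [ 5.09 -0.39 10.12] | shift now [ 5.08 -0.39 10.13]
turn [ -0.  179.9   0. ] units [-0.   29.99  0.  ] then shift units [ -5.09  -0.39 -10.12] | shift now [ 5.08 -0.39 10.13]
```

Emit:
step_arm([
  [0,0,0,0.46,-0.1,0.92,1],
  [0,0,0,0.46,-0.1,0.92,1],
  [0,0,0,0.46,-0.1,0.92,1],
  [0,0,0,0.46,-0.1,0.92,1],
  [0,0,0,0.46,0,0.92,1],
  [0,0,0,0.46,0,0.92,1],
  [0,0,0,0.46,0,0.92,1],
  [0,0,0,0.46,0,0.92,1],
  [0,0,0,0.46,0,0.92,1],
  [0,0,0,0.46,0,0.92,1],
])

```text
time_s: 39.15
eef_pos: [0.6097, 0.1226, 0.1901]
eef_rot: [-0.707, 0.707, -0.019, 0.019]
wrist_force: [0.1, 0.4, 0.5]
opening: 1.003
```

Emit:
step_arm([
  [0,0,0,0.48,0,0.93,1],
  [0,0,0,0,0,0,1],
  [0,0,0,0,0,0,1],
])

```text
time_s: 39.45
eef_pos: [0.6247, 0.1489, 0.1896]
eef_rot: [-0.707, 0.707, -0.019, 0.018]
wrist_force: [0.0, -0.6, 0.4]
opening: 0.999
```

```bash
python3 -c "
from h import *
go(625,148.5,117,-3)"
```

```text
pos [624.7 148.9 189.6] jaw yaw -3.0 q [ 0.05  0.36  1.47 -0.    1.31  0.1 ] open 1.00 t 39.45 F [ 0.  -0.6  0.4]
turn [ 0.   0.  -0.1] units [ 0.    0.   -0.01] then shift units [ 0.01  2.42 -0.01] | shift now [ 0.01  2.42 -0.01]
turn [-1.0e-01 -1.8e+02 -0.0e+00] units [-1.e-02 -3.e+01 -1.e-02] then shift units [-0.01  2.42  0.01] | shift now [ 0.01  2.42 -0.01]
```

Emit:
step_arm([
  [0,0,0,0,1,0,1],
  [0,0,0,0,1,0,1],
  [0,0,0,0,0.4,0,1],
  [0,0,0,0,0,0,0],
  [0,0,0,0,0,0,0],
  [0,0,0,0,0,0,0],
  [0,0,0,0,0,0,0],
  [0,0,0,0,0,0,0],
  [0,0,0,0,0,0,0],
])

```text
time_s: 40.35
eef_pos: [0.6259, 0.1485, 0.1203]
eef_rot: [-0.707, 0.707, -0.018, 0.02]
wrist_force: [-2.1, -0.4, 5.8]
opening: 0.385
```

Emit:
step_arm([
  [0,0,0,0,-0.2,0,0],
  [0,0,0,0.04,0,-0.16,0],
  [0,0,0,0,0,0,0],
])

```text
time_s: 40.65
eef_pos: [0.6257, 0.1429, 0.1236]
eef_rot: [-0.707, 0.707, -0.019, 0.019]
wrist_force: [-0.6, -0.2, -6.8]
opening: 0.384
```

```bash
python3 -c "
from h import *
go(625,144,117,-3)"
```

```text
pos [625.7 142.9 123.6] jaw yaw -3.1 q [ 0.04  0.43  1.51 -0.    1.2   0.09] open 0.38 t 40.65 F [-0.6 -0.2 -6.8]
turn [ 0.  -0.1 -0. ] units [ 0.01 -0.01 -0.01] then shift units [-0.02  0.22  0.03] | shift now [-0.02  0.22  0.03]
turn [1.000e-01 1.799e+02 1.000e-01] units [1.000e-02 2.999e+01 1.000e-02] then shift units [ 0.02  0.22 -0.03] | shift now [-0.02  0.22  0.03]
```

Emit:
step_arm([
  [0,0,0,0,0.1,0,0],
  [0,0,0,0,0.05,0,0],
  [0,0,0,0,0,0,0],
])

```text
time_s: 40.95
eef_pos: [0.626, 0.1436, 0.1205]
eef_rot: [-0.707, 0.707, -0.019, 0.019]
wrist_force: [-3.6, -0.3, 4.3]
opening: 0.38
```

Emit:
step_arm([
  [0,0,0,0,0.05,0,0],
  [0,0,0,0,0,0,0],
])

```text
time_s: 41.15
eef_pos: [0.6261, 0.1437, 0.1204]
eef_rot: [-0.707, 0.707, -0.019, 0.019]
wrist_force: [-7.0, -1.0, 12.1]
opening: 0.38
```

Seated. Release, rise, and go to the tumbler.

Emit:
step_arm([
  [0,0,0,0,-0.05,0,0.7],
  [0,0,0,0,0,0,1],
  [0,0,0,0,0,0,1],
  [0,0,0,0,0,0,1],
  [0,0,0,0,-0.6,0,1],
  [0,0,0,0,-1,0,1],
  [0,0,0,0,-0.6,0,1],
  [0,0,0,-0.5,0,-1,1],
  [0,0,0,-0.5,0,-1,1],
  [0,0,0,-0.5,0,-1,1],
])

```text
time_s: 42.15
eef_pos: [0.5757, 0.0555, 0.1857]
eef_rot: [-0.707, 0.707, -0.019, 0.019]
wrist_force: [0.5, -1.4, 0.4]
opening: 0.998
```

Emit:
step_arm([
  [0,0,0,-0.5,0,-1,1],
  [0,0,0,-0.5,0,-1,1],
  [0,0,0,-0.5,0,-1,1],
  [0,0,0,-0.5,0,-1,1],
  [0,0,0,-0.5,0,-1,1],
  [0,0,0,-0.5,0,-1,1],
  [0,0,0,0,0,0,1],
])

```text
time_s: 42.85
eef_pos: [0.4754, -0.1215, 0.1857]
eef_rot: [-0.706, 0.707, -0.02, 0.02]
wrist_force: [0.2, 0.9, -0.5]
opening: 1.002
```

```bash
python3 -c "
from fit import *
go(458,-146.5,25,-3)
car=lambda z:[np.r_[ring(.045,z),ring(.045,z+.088),ring(.042,z+.095)],np.r_[ring(.017,z+.09),ring(.017,z+.15)]]
for n in ('top','side'):
    p,d=ctrl.camera(n); cv2.imwrite(f'pics/{n}18.png',cv2.resize(p[110:230,200:400],None,fx=4,fy=4,interpolation=cv2.INTER_CUBIC))
    for s in ctrl.silhouettes('carafe',n)[:1]:
        m=s['pixels'];print(n,'car1',s['p'],fit(n,m,car(.004),[625,146]))
        X,uv=cloud(n,d,m); zt=np.percentile(X[:,2],95)
        h=X[:,2]>zt-0.012
        rect=cv2.minAreaRect((X[h][:,:2]*1000).astype(np.float32)); print(zt,rect)
"
```

```text
pos [ 475.4 -121.5  185.7] jaw yaw -3.3 q [-0.49  0.04  1.86 -0.    1.24 -0.43] open 1.00 t 42.85 F [ 0.2  0.9 -0.5]
turn [ 0.1 -0.3 -0. ] units [ 0.01 -0.05 -0.  ] then shift units [-0.54  5.36 -0.86] | shift now [-0.53  5.36 -0.86]
turn [0.000e+00 1.797e+02 1.000e-01] units [0.000e+00 2.995e+01 2.000e-02] then shift units [0.54 5.36 0.86] | shift now [-0.53  5.36 -0.86]
top car1 0.63 (array([629.5, 145.5]), 31, 891)
0.15573904308850672 ((624.358154296875, 145.04928588867188), (32.56839370727539, 32.479087829589844), 4.6076765060424805)
side car1 0.79 (array([624.8, 149.9]), 78, 610)
0.15045311395411978 ((579.1819458007812, 16.865341186523438), (314.1261291503906, 31.584753036499023), 70.75863647460938)
```

View pics/top18.png

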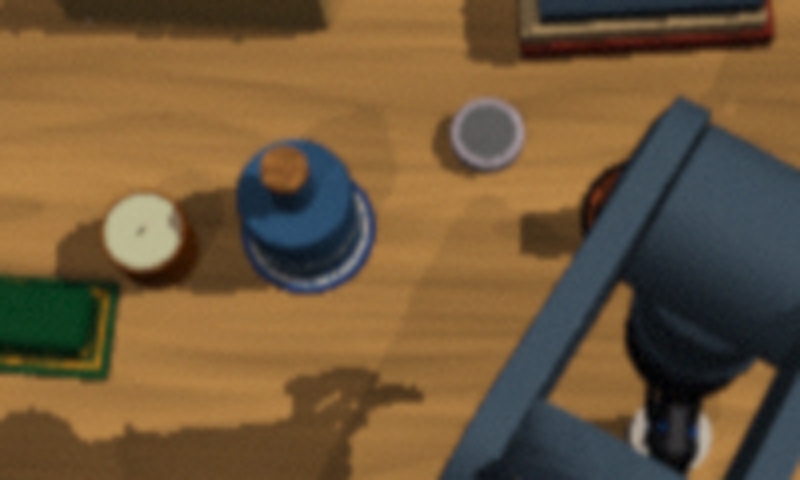

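View pics/side18.png

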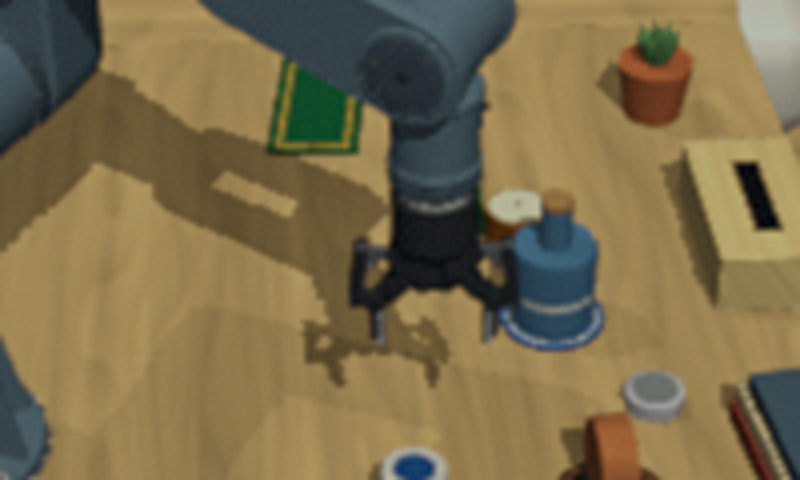

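Emit:
step_arm([
  [0,0,0,-0.5,0,-0.86,1],
  [0,0,0,-0.03,0.5,0,1],
  [0,0,0,0,1,0,1],
  [0,0,0,0,0.8,0,1],
  [0,0,0,0,0,0,1],
])

```text
time_s: 43.55
eef_pos: [0.4575, -0.1412, 0.1135]
eef_rot: [0.708, -0.706, 0.02, -0.016]
wrist_force: [1.0, 0.9, -0.5]
opening: 0.996
```

```bash
python3 -c "
from h import *
go(458,-146.5,20,-3)
for n in ('side',):
    p,d=ctrl.camera(n); cv2.imwrite(f'pics/{n}19.png',cv2.resize(p[150:270,230:400],None,fx=4,fy=4,interpolation=cv2.INTER_CUBIC))
"
```

```text
pos [ 457.5 -141.2  113.5] jaw yaw -3.0 q [-0.55  0.12  1.94  0.    1.09 -0.5 ] open 1.00 t 43.55 F [ 1.   0.9 -0.5]
turn [-0.2  0.  -0.3] units [-0.03  0.   -0.06] then shift units [ 0.02  3.12 -0.17] | shift now [ 0.04  3.12 -0.18]
turn [  -0.5 -180.     0.3] units [ -0.09 -30.     0.05] then shift units [-0.02  3.12  0.17] | shift now [ 0.04  3.12 -0.18]
```

View pics/side19.png

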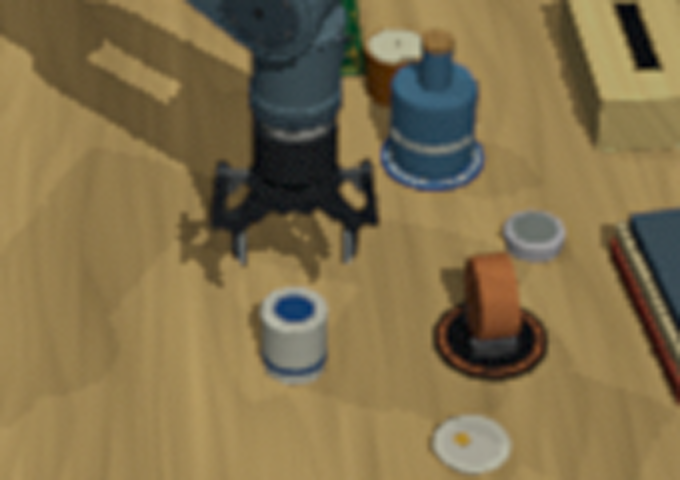

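Emit:
step_arm([
  [0,0,0,0,0,-0.1,1],
  [0,0,0,0,0,0,1],
])

```text
time_s: 43.8
eef_pos: [0.4606, -0.1472, 0.1183]
eef_rot: [-0.706, 0.707, -0.018, 0.02]
wrist_force: [1.0, 0.3, 0.9]
opening: 1.001
```

Emit:
step_arm([
  [0,0,0,-0.05,1,0.02,1],
  [0,0,0,0,1,0,1],
  [0,0,0,0,1,0,1],
  [0,0,0,0,0.2,0,1],
  [0,0,0,0,0,0,0],
  [0,0,0,0,0,0,0],
  [0,0,0,0,0,0,0],
  [0,0,0,0,0,0,0],
  [0,0,0,0,0,0,0],
])

```text
time_s: 44.7
eef_pos: [0.4593, -0.1469, 0.0226]
eef_rot: [-0.706, 0.708, -0.018, 0.02]
wrist_force: [-1.0, 0.7, 7.9]
opening: 0.685
```

Emit:
step_arm([
  [0,0,0,0,-0.4,0,0],
  [0,0,0,0,-1,0,0],
  [0,0,0,0,-1,0,0],
  [0,0,0,0,-1,0,0],
  [0,0,0,0,-1,0,0],
  [0,0,0,0,-1,0,0],
  [0,0,0,0,-1,0,0],
  [0,0,0,0,-0.3,0,0],
  [0,0,0,0,0,0,0],
])

```text
time_s: 45.6
eef_pos: [0.4585, -0.1464, 0.2234]
eef_rot: [-0.706, 0.708, -0.018, 0.02]
wrist_force: [-1.1, 0.1, -2.6]
opening: 0.685
```

```bash
python3 -c "
from h import *
go(626,144,215,-3)
for n in ('side',):
    p,d=ctrl.camera(n); cv2.imwrite(f'pics/{n}20.png',cv2.resize(p[120:260,230:400],None,fx=4,fy=4,interpolation=cv2.INTER_CUBIC))
"
```

```text
pos [ 458.5 -146.4  223.4] jaw yaw -3.1 q [-0.56 -0.03  1.85  0.    1.32 -0.5 ] open 0.69 t 45.6 F [-1.1  0.1 -2.6]
turn [ 0.1 -0.1  0.2] units [ 0.02 -0.01  0.03] then shift units [5.07 0.28 9.96] | shift now [5.06 0.28 9.96]
turn [ -0.3 179.9   0.2] units [-0.05 29.99  0.03] then shift units [-5.07  0.28 -9.96] | shift now [5.06 0.28 9.96]
```

View pics/side20.png

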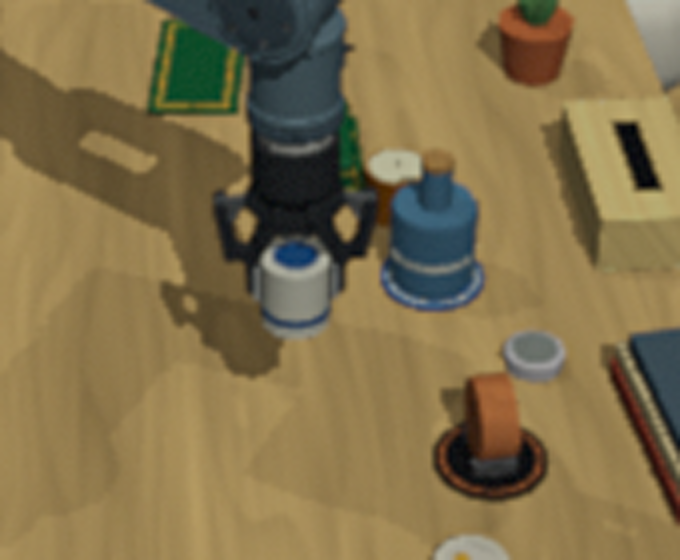

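Emit:
step_arm([
  [0,0,0,0.3,0,0.5,0],
  [0,0,0,0.5,0,0.98,0],
  [0,0,0,0.5,0,0.98,0],
  [0,0,0,0.5,0,0.98,0],
  [0,0,0,0.5,0,0.98,0],
  [0,0,0,0.5,0,0.98,0],
  [0,0,0,0.5,0,0.98,0],
  [0,0,0,0.5,0,0.98,0],
  [0,0,0,0.5,0,0.98,0],
  [0,0,0,0.5,0,0.98,0],
])

```text
time_s: 46.65
eef_pos: [0.6157, 0.1268, 0.2185]
eef_rot: [-0.707, 0.707, -0.021, 0.017]
wrist_force: [0.9, 0.0, -0.5]
opening: 0.682
```

Emit:
step_arm([
  [0,0,0,0.27,0,0.64,0],
  [0,0,0,0,0,0,0],
  [0,0,0,0,0,0,0],
])

```text
time_s: 46.95
eef_pos: [0.6244, 0.1443, 0.219]
eef_rot: [-0.707, 0.707, -0.02, 0.017]
wrist_force: [0.7, 0.0, -1.4]
opening: 0.683
```

```bash
python3 -c "
from h import *
go(626,144.5,190,-3)
for n in ('side','top'):
    p,d=ctrl.camera(n); u,v=proj(n,[[.626,.144,.15]])[0].astype(int); cv2.imwrite(f'pics/{n}21.png',cv2.resize(p[v-60:v+60,u-70:u+70],None,fx=5,fy=5,interpolation=cv2.INTER_CUBIC))
"
```

```text
pos [624.4 144.3 219. ] jaw yaw -3.0 q [ 0.04  0.34  1.44 -0.    1.37  0.1 ] open 0.68 t 46.95 F [ 0.7  0.  -1.4]
turn [ 0.  -0.  -0.2] units [ 0.01 -0.   -0.04] then shift units [0.05 0.97 0.01] | shift now [0.06 0.97 0.01]
turn [4.0e-01 1.8e+02 1.0e-01] units [6.e-02 3.e+01 1.e-02] then shift units [-0.05  0.97 -0.01] | shift now [0.06 0.97 0.01]
```

View pics/side21.png

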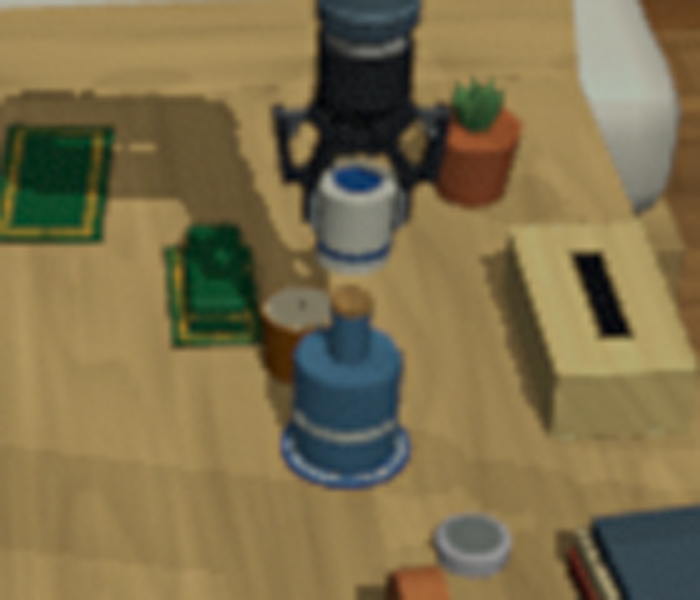

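View pics/top21.png

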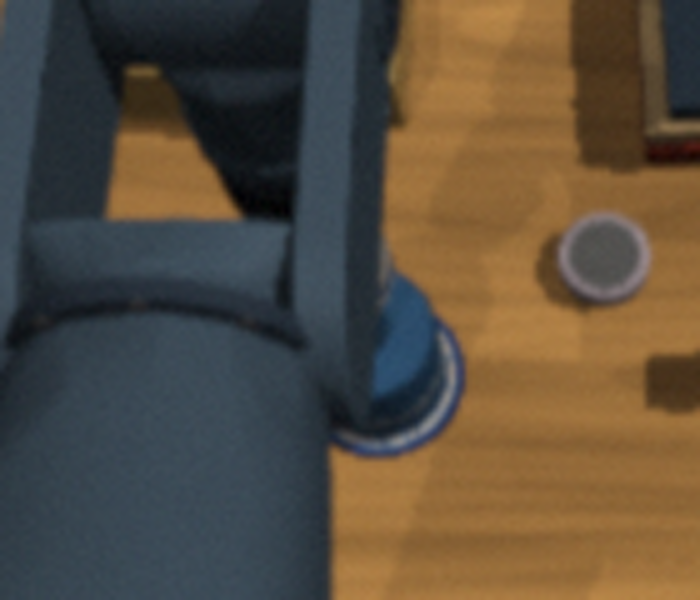

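Emit:
step_arm([
  [0,0,0,0.03,0.5,0,0],
  [0,0,0,0,0.5,0,0],
  [0,0,0,0,0.5,0,0],
  [0,0,0,0,0.5,0,0],
  [0,0,0,0,0,0,0],
])

```text
time_s: 47.55
eef_pos: [0.6244, 0.1439, 0.1577]
eef_rot: [-0.707, 0.707, -0.021, 0.017]
wrist_force: [-0.9, 0.5, -1.6]
opening: 0.685
```

```bash
python3 -c "
from h import *
go(626,144.5,122,-3)
for n in ('side',):
    p,d=ctrl.camera(n); u,v=proj(n,[[.626,.144,.15]])[0].astype(int); cv2.imwrite(f'pics/{n}22.png',cv2.resize(p[v-50:v+50,u-60:u+60],None,fx=6,fy=6,interpolation=cv2.INTER_CUBIC))
"
```

```text
pos [624.4 143.9 157.7] jaw yaw -3.1 q [ 0.04  0.4   1.49 -0.    1.26  0.1 ] open 0.68 t 47.55 F [-0.9  0.5 -1.6]
turn [ 0.  -0.1 -0.4] units [ 0.01 -0.01 -0.06] then shift units [0.05 1.19 0.02] | shift now [0.06 1.19 0.02]
turn [6.000e-01 1.799e+02 1.000e-01] units [9.000e-02 2.999e+01 1.000e-02] then shift units [-0.05  1.19 -0.02] | shift now [0.06 1.19 0.02]
```

View pics/side22.png

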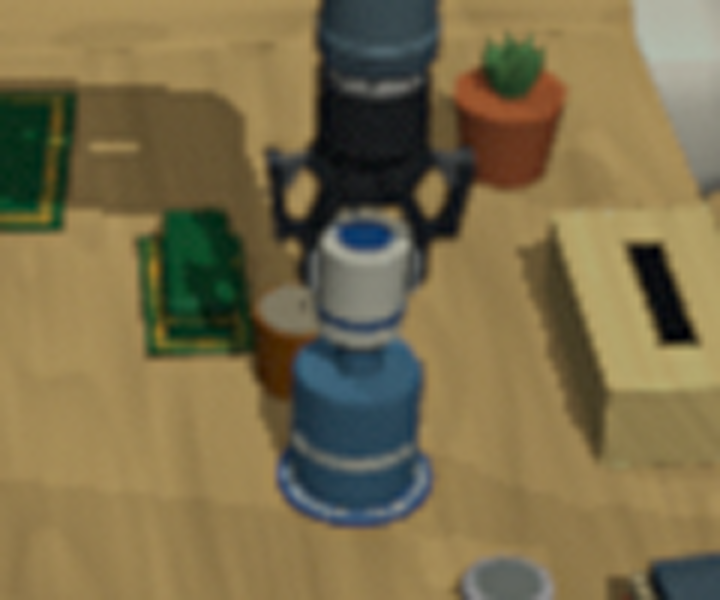

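Over the neck cleanly, no contact force. Continue down.

Emit:
step_arm([
  [0,0,0,0.03,0.4,0,0],
  [0,0,0,0,0.4,0,0],
  [0,0,0,0,0.25,0,0],
  [0,0,0,0,0,0,0],
  [0,0,0,0,0,0,0],
])

```text
time_s: 48.1
eef_pos: [0.6274, 0.1442, 0.13]
eef_rot: [-0.707, 0.707, -0.019, 0.019]
wrist_force: [-0.6, 0.7, -1.4]
opening: 0.682
```

Emit:
step_arm([
  [0,0,0,0,0.08,0,0],
  [0,0,0,0,0,0,0],
])

```text
time_s: 48.3
eef_pos: [0.6277, 0.1442, 0.128]
eef_rot: [0.707, -0.707, 0.019, -0.019]
wrist_force: [0.7, -0.3, -1.4]
opening: 0.685
```

Emit:
step_arm([
  [0,0,0,0,0.08,0,0],
  [0,0,0,0,0.04,0,0],
  [0,0,0,0,0,0,0],
])

```text
time_s: 48.6
eef_pos: [0.6273, 0.1442, 0.124]
eef_rot: [-0.707, 0.707, -0.019, 0.019]
wrist_force: [0.3, 0.1, -1.4]
opening: 0.685
```

Emit:
step_arm([
  [0,0,0,0,0.05,0,0],
  [0,0,0,0,0,0,0],
])

```text
time_s: 48.8
eef_pos: [0.6274, 0.1442, 0.1225]
eef_rot: [-0.707, 0.707, -0.019, 0.019]
wrist_force: [-0.1, 0.4, -1.6]
opening: 0.684
```

Emit:
step_arm([
  [0,0,0,0,0.05,0,0],
  [0,0,0,0,0,0,0],
])

```text
time_s: 49.0
eef_pos: [0.6278, 0.1442, 0.1217]
eef_rot: [0.707, -0.707, 0.019, -0.019]
wrist_force: [-2.1, 0.7, 2.0]
opening: 0.685
```

Emit:
step_arm([
  [0,0,0,0,0.02,0,0],
  [0,0,0,0,0,0,0.75],
  [0,0,0,0,0,0,0.85],
  [0,0,0,0,0,0,1],
  [0,0,0,0,0,0,1],
  [0,0,0,0,-0.4,0,1],
  [0,0,0,0,-0.8,0,1],
  [0,0,0,0,-1,0,1],
  [0,0,0,0,-1,0,1],
])

```text
time_s: 49.9
eef_pos: [0.6274, 0.1442, 0.2183]
eef_rot: [0.707, -0.707, 0.019, -0.019]
wrist_force: [0.6, -0.3, -0.3]
opening: 1.004
```

Emit:
step_arm([
  [0,0,0,-0.5,0,-0.9,1],
  [0,0,0,-1,0,-1,1],
  [0,0,0,-1,0,-1,1],
  [0,0,0,-1,0,-1,1],
  [0,0,0,-1,0,-1,1],
  [0,0,0,-1,0,-1,1],
  [0,0,0,-1,0,-1,1],
  [0,0,0,0,0,-1,1],
  [0,0,0,0,0,-1,1],
  [0,0,0,0,0,-1,1],
])

```text
time_s: 50.9
eef_pos: [0.4168, -0.1434, 0.218]
eef_rot: [-0.706, 0.707, -0.018, 0.02]
wrist_force: [-0.3, 0.2, 0.1]
opening: 1.002
```

```bash
python3 -c "
from h import *
go(430,-100,220,-3)
for n in ('side','top'):
    p,d=ctrl.camera(n); cv2.imwrite(f'pics/{n}23.png',p)
    u,v=proj(n,[[.58,0.0,.05]])[0].astype(int); cv2.imwrite(f'pics/{n}23c.png',cv2.resize(p[105:315,240:440] if n=='side' else p[120:260,170:470],None,fx=2.6,fy=2.6,interpolation=cv2.INTER_CUBIC))
"
```

```text
pos [ 416.8 -143.4  218. ] jaw yaw -3.1 q [-0.6  -0.12  1.94  0.    1.32 -0.55] open 1.00 t 50.9 F [-0.3  0.2  0.1]
turn [ 0.1 -0.1  0.1] units [ 0.01 -0.01  0.02] then shift units [ 0.37 -0.07  1.47] | shift now [ 0.36 -0.07  1.47]
turn [-2.000e-01  1.799e+02  1.000e-01] units [-3.000e-02  2.999e+01  2.000e-02] then shift units [-0.37 -0.07 -1.47] | shift now [ 0.36 -0.07  1.47]
```

View pics/side23c.png

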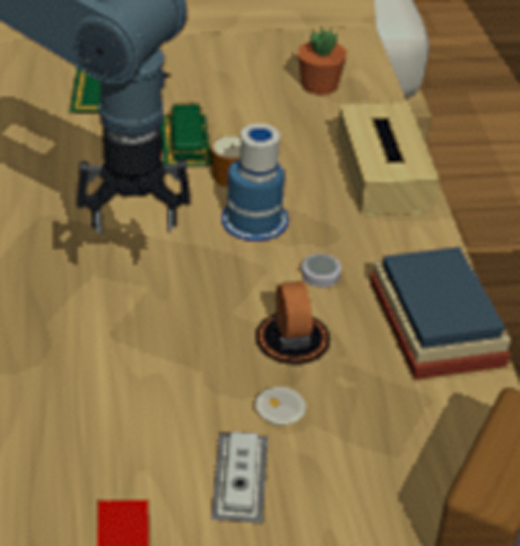

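View pics/top23c.png

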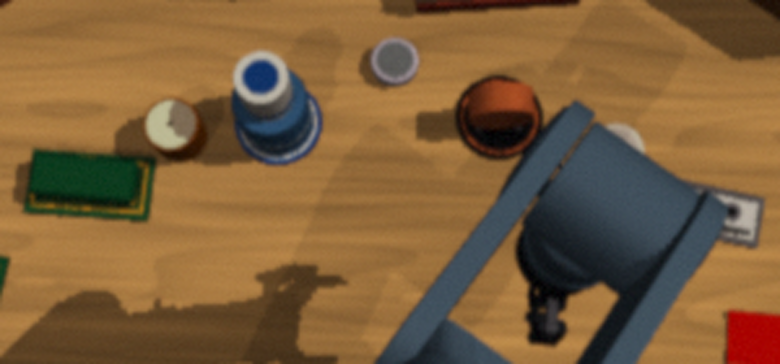

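```bash
python3 - <<'E'
from fit import *
mat=[np.r_[ring(.055,0),ring(.055,.004)]]
def clk(z,yaw):
    c,s=np.cos(np.radians(yaw)),np.sin(np.radians(yaw)); Rz=np.array([[c,-s,0],[s,c,0],[0,0,1]])
    dr=np.array([[x,.04*np.cos(t),z+.05+.04*np.sin(t)] for x in(-.018,.018) for t in a])
    return [dr@Rz.T]
for n in("side","top"):
  m0=np.load({"top":"pics/m_top_clock_220.npy","side":"pics/m_side_clock_273.npy"}[n]) if __import__('os').path.exists({"top":"pics/m_top_clock_220.npy","side":"pics/m_side_clock_273.npy"}[n]) else None
  if m0 is not None: print(n,"clock0",fit(n,m0,clk(0,2.8),[366,289]))
  p,d=ctrl.camera(n); cv2.imwrite(f"pics/{n}24.png",cv2.resize(p[200:260,320:390] if n=='side' else p[140:190,330:400],None,fx=8,fy=8,interpolation=cv2.INTER_CUBIC))
  for s in ctrl.silhouettes("clock",n)[:2]:
    m=s["pixels"]; X,uv=cloud(n,d,m); print(n,s["p"],uv.mean(0).round(),m.sum(),np.percentile(X,[2,50,98],axis=0).round(3).tolist(),fit(n,m,clk(.004,2.8),[643,-131]))
E
ls pics/*clock*
```

```text
side clock0 (array([363.9, 283.9]), 38, 202)
side 0.83 [352. 226.] 315 [[0.62, -0.17, 0.006], [0.636, -0.151, 0.067], [0.659, -0.102, 0.096]] (array([ 638.6, -137.1]), 50, 315)
top clock0 (array([366.3, 292.3]), 30, 388)
top 0.85 [362. 161.] 431 [[0.623, -0.165, 0.02], [0.632, -0.127, 0.083], [0.658, -0.091, 0.097]] (array([ 641.7, -129.6]), 36, 431)
pics/m_side_clock_273.npy
pics/m_side_clock_mat_311.npy
pics/m_side_clock_mat_328.npy
pics/m_side_clock_mat_351.npy
pics/m_top_clock_220.npy
pics/m_top_clock_417.npy
pics/m_top_clock_mat_277.npy
pics/m_top_clock_mat_361.npy
```

View pics/side24.png

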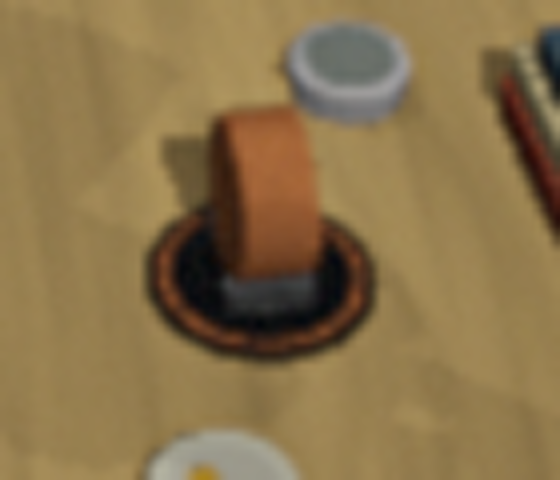

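View pics/top24.png

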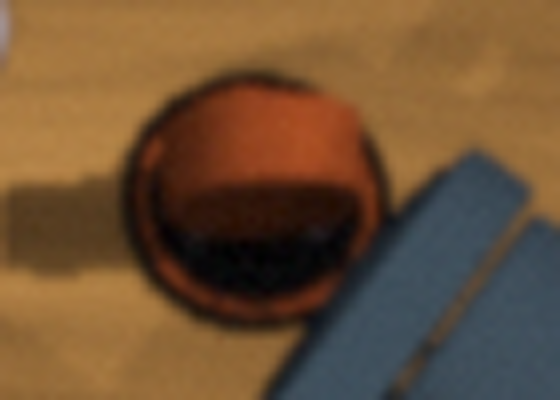

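```bash
python3 -c "
from bench import ctrl
print(ctrl.hand_in()); print(ctrl.get_obs()['time_s'])"
```

```text
the job is handed in; nothing more can be done
None
the job is handed in; nothing more can be done
```

I laid out the table in the order you gave: clock, carafe, remote, glasses case, then the tumbler over the carafe's neck and down on its shoulder. I handed it in at about 51 s with the gripper open and the arm clear of everything.

My first placing of the carafe was about 5 mm off in y, so I picked it up again and re-centred it before capping it.

Last checks:

| Thing | Offset from the middle of its mat | Notes |
|---|---|---|
| Carafe | about 2 mm | Measured with the top camera. The side camera's y reading differed by about 4–5 mm; I took that as error because its view from the side is poor in that direction. |
| Tumbler | not measured | Contact was felt at the shoulder height, and it looked upright in both pictures. |
| Remote | about 2 mm, aligned within about 1° | Side camera only, because the arm hid it from the top camera. |
| Case | about 2 mm, aligned within about 1–2° | Top camera. |
| Clock | about 3–4 mm | The cameras disagreed by up to 8 mm in y, as they already did before I moved it. Each clock reading is still within about 7 mm of the middle. |
| Candle | did not move | Same position as at the start, by the top camera. |

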